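# Load the receipt-roll holder

## Task

Load the till's leaning receipt-roll holder: slide the black spacer ring down its spindle first, then the white paper roll, then the orange retaining collar, each fully home so that it sits flat on what is below it with no gap. Leave all three on the spindle and let go, and do not disturb the other things on the counter (mug, card terminal, blue spare roll, capsule, jar, spoon).

Things in the scene. Friction and masses are not known exactly. Their poses are not given: they have to be found in the camera images.
- spindle: Fixed brass spindle, 22 mm diameter, 60 mm long above its red seat disc (44 mm diameter, 8 mm thick); last 10 mm taper to 10 mm at the tip. It leans 32 degrees from vertical, tip towards the robot, on a dark grey arm and base plate (140 x 100 x 12 mm). Origin: centre of the seat's upper face, 75 mm above the counter; z runs along the spindle to its tip; y is level.
- spacer: Black plastic spacer ring, 56 mm outer diameter, 26 mm bore, 14 mm high, 50 g, lying flat on the counter. Origin: the middle of the ring (7 mm above its underside); z is its axis.
- roll: White narrow paper receipt roll, tightly wound, 54 mm outer diameter, 26 mm bore, 24 mm high, 80 g, standing with its bore upright on the counter. Origin: its middle (12 mm above its underside); z is its axis.
- collar: Orange plastic retaining collar, 40 mm outer diameter, 26 mm bore, 14 mm high, 40 g, lying flat on the counter. Origin: its middle (7 mm above its underside); z is its axis.
- spare_roll: Bystander: spare roll in blue wrapping, 60 mm diameter, 57 mm high, upright. Origin: centre of its underside.
- mug: Bystander: white mug, 80 mm diameter, 85 mm high, handle on its y side. Origin: centre of its underside.
- terminal: Bystander: black card terminal, 165 x 78 x 36 mm, lying with its length along its x. Origin: centre of its underside.
- capsule: Bystander: copper-coloured coffee capsule, 37 mm diameter, 29 mm high. Origin: centre of its underside.
- jar: Bystander: amber glass jar with steel cap, 72 mm diameter, 110 mm high. Origin: centre of its underside.
- spoon: Bystander: steel spoon, 160 mm long, lying along its x.
Things that resemble listed ones, but are neither listed nor needed, are in the scene too. There is more than one size of the spacer; the job needs the larger.

How it is judged:
On the way, in this order (a step that is already met when the one before it is completed fails the run):
1. the black spacer is down the spindle, flat on the red seat (z of spacer in the frame of spindle between 0.005 and 0.009 m and x of spacer in the frame of spindle between -0.004 and 0.004 m and y of spacer in the frame of spindle between -0.004 and 0.004 m and angle between the z axis of spacer and the z axis of spindle, either way round below 0.1 rad), for 0.2 s.
2. the paper roll is down the spindle, flat on the spacer (all of step 1 and z of roll in the frame of spindle between 0.0235 and 0.0285 m and x of roll in the frame of spindle between -0.004 and 0.004 m and y of roll in the frame of spindle between -0.004 and 0.004 m and angle between the z axis of roll and the z axis of spindle, either way round below 0.1 rad), for 0.2 s.
At the end, for the whole second after the job is handed in: All on the spindle, at rest: middles of spacer, roll and collar 7 (within 2), 26 (2.5) and 45 mm (3) above the seat along the spindle, each within 4 mm of its axis in x and y and square to it within 0.1 rad (all of step 2 and z of collar in the frame of spindle between 0.042 and 0.048 m and x of collar in the frame of spindle between -0.004 and 0.004 m and y of collar in the frame of spindle between -0.004 and 0.004 m and angle between the z axis of collar and the z axis of spindle, either way round below 0.1 rad and linear speed of each of spacer, roll, collar below 0.02 m/s); the robot touches nothing.
It fails at once if a bystander (spare roll, mug, terminal, capsule, jar, spoon) is moved more than 25 mm (distance of any of spare_roll, mug, terminal, capsule, jar, spoon from where it was at the start of the episode above 0.025 m).
It also fails if it takes over 70 s, if anything falls off the work surface, if the arm or the gripper's body presses on something with over 40 N, if the wrist force passes 120 N, or if a joint passes its speed limit or range.

## Robot

A 7-joint arm with a two-finger parallel gripper is mounted at the origin on the work surface. World frame = base frame: x ahead of the robot, y to its left, z up, the work surface at z = 0. Lengths are in m, angles in rad, forces in N, time in s.
With the tool pointing down it reaches from about 0.4 to 0.875 m from the base axis. Payload 4.4 kg.
Tool frame: the origin (TCP) lies midway between the tips of the shut fingers; the grasp point (between the pads) lies 19 mm behind it; z points along the fingers, y is the line along which they close (so a half turn about z gives the same grasp; the last joint's range is limited). The gripper opens to 85 mm and grips with 20 to 120 N. Pads are 22 mm wide; open, the fingers measure 114 mm over their backs; the gripper's body (76 mm by 85 mm) begins 54 mm behind the grasp point. The pads swing forward as they close: fully open they stand 13 mm farther back than shut.
Start: joints at [1.076, 0.628, 0.038, 1.517, -0.027, 0.996, -0.02], TCP at [0.27, -0.591, 0.231] pointing down, gripper open.
Joint ranges: [-3.06, 3.06], [-0.37, 2.12], [-1.25, 1.32], [0.18, 2.47], [-1.1, 4.24], [0.23, 1.98], [-2.94, 2.94]. Speed limits (rad/s): [2.57, 2.57, 3.14, 3.14, 3.14, 3.14, 3.14].

## Interface

Orientations are given as a unit quaternion [w, x, y, z].
In Python, from station import monitor, camera, ticket gives the robot as it stands. The module is installed in compiled form; this text tells all that it offers.
- The arm moves only by the tool servo_tool, never from a script. Its argument "steps" is a list of rows, each a list of 7 numbers: the shift along the tool's x, y, z in cm, then the turn, a rotation vector about the tool's x, y, z in rad, then the opening, from -1 (shut) to 1 (fully open). A call has exactly 8 rows; each row is the pose to reach, as a shift and turn from the pose commanded when the call began, along the tool's axes at that moment; what a row does not reach only later rows make up. A row lasts 1/8 s, in which the tool goes at most 62.5 mm and 10.7 degrees, less where a joint would pass 70% of its speed; a pose out of reach is approached as far as the arm can. A call with a gripper value outside its range is refused whole. The fingers move at their own pace and stop on an object; "newtons" is the grip in N (left out, the last holds). Time passes only in rows, so rows that repeat a pose let the fingers close, or fill a call up. It gives the time, the measured TCP pose, the force, the opening and the grip force at its end, in the units of the state.
- monitor.sense(): the state, without advancing time (a new reading comes with each control period).
- camera(name): name is "scene" or "top"; returns a dict with "img" (384x512x3 uint8, red, green, blue), "K" (3x3 intrinsics, pixels), "dist_coeffs" ([k1, k2, p1, p2, k3] as OpenCV has them; the pictures are not rectified), "R" (3x3) and "t" (3): a world point X has camera coordinates R X + t. Camera axes: x right, y down, z forward; pixel columns grow to the right and rows downward; lengths in m; the calibration is good to about 2 mm. A picture is of the moment at which its call begins. There is no depth.
- ticket.sign_off(): hands the job in; it is judged then, once.
The state is a dict: "time_s": time; "q": joint angles; "dq": joint speeds; "joint_torque": joint torques, N m; "ee_pos": TCP position; "orientation": TCP orientation; "contact_force": force on the tool from outside, world axes, zero at the start; "wrist_torque": the same for the moment, N m; "opening": opening from 0.0 (shut) to 1.0 (fully open); "gripper_force": force on a finger pad.
Only numpy, scipy, OpenCV 4.12 (cv2) and the standard library are available. Lean on these libraries where they do the work, as an engineer would, in place of code of your own. Each camera call takes 0.05 s, during which the arm holds its last target. There are 200 camera calls.

## Working session

There is one attempt and no reset: what is moved stays moved. The work goes in short steps, Python scripts to look and compute and a tool call to move; the robot and the scene stay as the last step left them, time stands still between calls to the robot, and variables do not carry over. Pictures are saved under pics/ and viewed, at most 10 in all, crops included, and the job is handed in when it is done.

Besides the shell and the picture viewer there is one more tool, called after "Request:" as name(argument=value, ...), one argument or row to a line, values as JSON. servo_tool: Moves the arm, as the interface text tells. Its arguments: {"type":"object","properties":{"steps":{"type":"array","items":{"type":"array","items":{"type":"number"}}},"newtons":{"type":"number"}},"required":["steps"]}

```bash
mkdir -p pics; cat > h.py <<'E'
import numpy as np, cv2
from scipy.spatial.transform import Rotation as Ro
from station import monitor, camera, ticket
def snap(n):
    c=camera(n); np.savez(n+'.npz',**{k:np.array(v) for k,v in c.items()}); return c
def load(n): return dict(np.load(n+'.npz'))
def ray(c,uv):
    p=cv2.undistortPoints(np.array([[uv]],float),c['K'],c['dist_coeffs'])[0,0]
    return -c['R'].T@c['t'], c['R'].T@np.array([p[0],p[1],1.])
def onz(c,uv,z):
    o,d=ray(c,uv); return o+d*(z-o[2])/d[2]
def tri(c1,u1,c2,u2):
    o1,d1=ray(c1,u1);o2,d2=ray(c2,u2)
    s=np.linalg.lstsq(np.c_[d1,-d2],o2-o1,rcond=None)[0]
    a=o1+s[0]*d1;b=o2+s[1]*d2; return (a+b)/2,np.linalg.norm(a-b)
def proj(c,X):
    return cv2.projectPoints(np.array(X,float).reshape(-1,1,3),cv2.Rodrigues(c['R'])[0],c['t'],c['K'],c['dist_coeffs'])[0][:,0]
def save(c,f,box=None,s=1):
    im=c['img'][:,:,::-1]
    if box: im=im[box[1]:box[3],box[0]:box[2]]
    cv2.imwrite('pics/'+f,cv2.resize(im,None,fx=s,fy=s,interpolation=cv2.INTER_CUBIC))
E
python3 - <<'E'
from h import *
np.set_printoptions(precision=4,suppress=True)
for n in('scene','top'):
    c=snap(n); save(c,n+'0.png',s=1.5); print(n,-c['R'].T@c['t'],c['R'][2],c['K'][0,0])
print(monitor.sense())
E
```

```text
scene [ 1.0434 -0.9547  0.9149] [-0.3581  0.6852 -0.6342] 491.28136832087944
top [ 0.3555 -0.0305  1.3612] [ 0.1463 -0.0043 -0.9892] 493.88952149672895
{'time_s': 0.1, 'q': array([ 1.0762,  0.6293,  0.0385,  1.5182, -0.027 ,  0.9963, -0.02  ]), 'dq': array([-0.0003, -0.0012,  0.0003, -0.0046, -0.0015, -0.0009, -0.0003]), 'joint_torque': array([  0.0039, -56.4528,   1.2304, -19.3972,   0.0112,   0.0055,
         0.    ]), 'ee_pos': array([ 0.27  , -0.5906,  0.2305]), 'orientation': array([-0.0009,  0.9771,  0.2127, -0.0002]), 'contact_force': array([-0.0357,  0.0421, -0.4503]), 'wrist_torque': array([-0.0068,  0.0561, -0.0245]), 'gripper_force': 0.0, 'opening': 1.0014856269568613}
```

View pics/scene0.png

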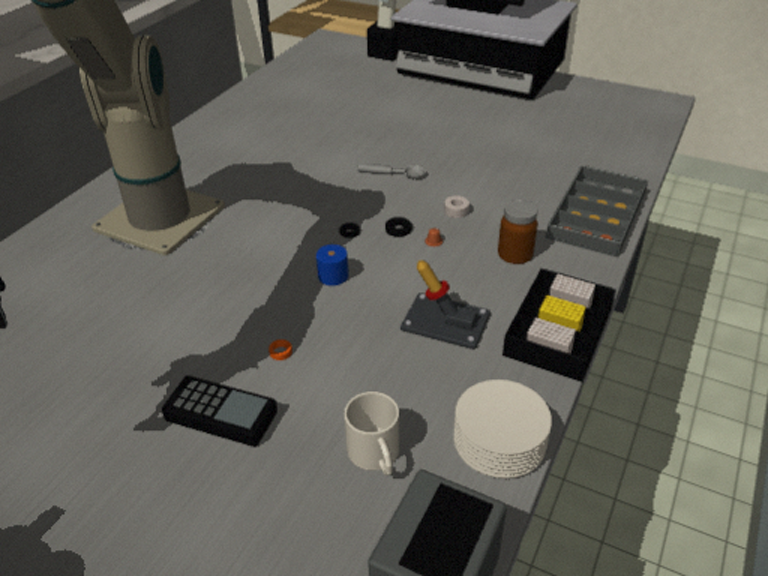

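View pics/top0.png

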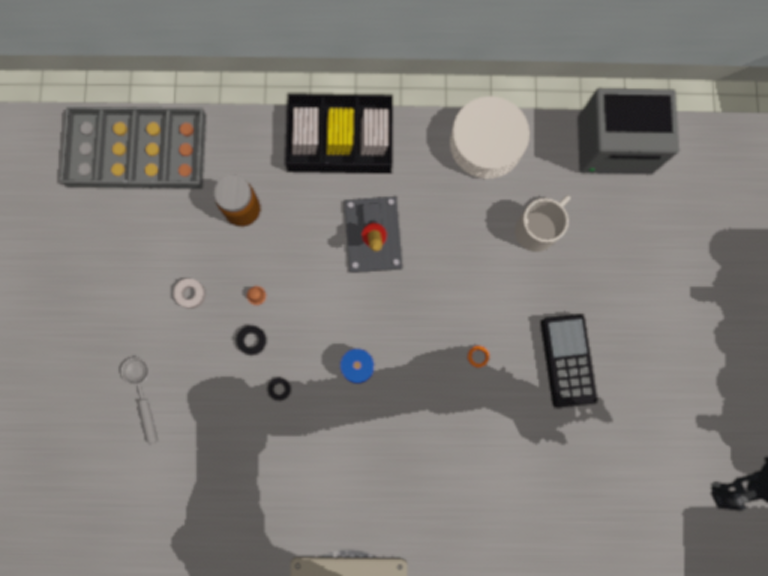

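Candidates, in pixels of the 1.5x top view:
- **Black rings:** (251,340), larger, and (279,389), smaller. The job needs the larger, at (251,340).
- **White things:** ring (189,292), plate stack (489,137) and mug. The roll is (189,292).
- **Blue spare roll:** (357,366), not the one wanted.
- **Orange or copper things:** ring (478,356) and capsule (256,295). The collar is the ring.

I'll check these in an enlarged crop.

```bash
python3 - <<'E'
from h import *
t=load('top');s=load('scene')
def cr(c,x,y,w,h,k=5): return cv2.resize(c['img'][y:y+h,x:x+w,::-1],(w*k,h*k),interpolation=cv2.INTER_CUBIC)
# top row: top cam ; bottom: scene
A=[cr(t,110,180,90,90,4)[:300],cr(t,225,128,50,75,4),cr(t,298,215,45,75,4)]
B=[cr(s,220,125,100,55,4)[:,:400],cr(s,265,165,65,55,4)[:,:],cr(s,170,215,30,55,4)]
f=lambda L:cv2.copyMakeBorder(np.hstack(L),0,0,0,800-sum(a.shape[1] for a in L),cv2.BORDER_CONSTANT)
cv2.imwrite('pics/crop1.png',np.vstack([f(A),f(B)]))
E
```

```text
(no output)
```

View pics/crop1.png

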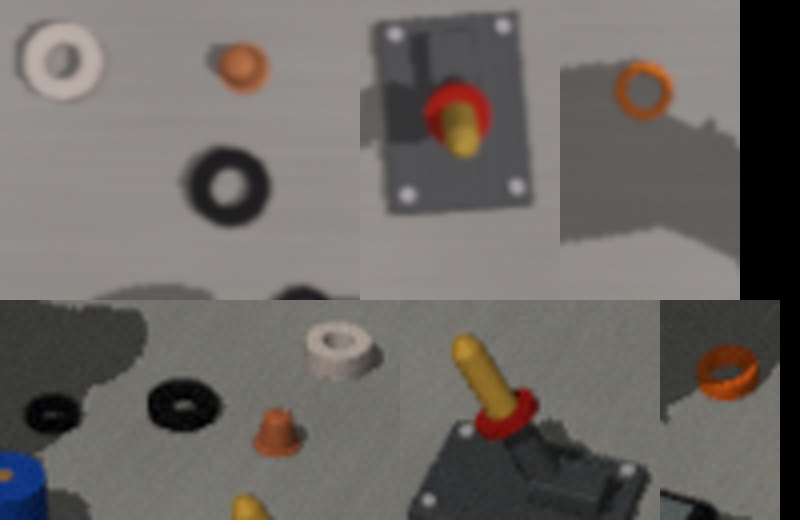

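The crop confirms the choices: the larger black ring at top-view native (167,226), the white ring roll at (125,195), the orange collar at (319,237), and the spindle seat at (249,156) leaning down the image towards the robot. Next I'll fit known-size models to colour masks in both views.

```bash
cat > fit.py <<'E'
from h import *
from scipy.optimize import minimize
np.set_printoptions(precision=4,suppress=True)
K=6; a=np.linspace(0,2*np.pi,60,endpoint=False)
def circ(r,z): return np.c_[r*np.cos(a),r*np.sin(a),0*a+z]
def hsvmask(c,uv,h,f):
    x,y=int(uv[0])-h,int(uv[1])-h
    im=cv2.resize(c['img'][y:y+2*h,x:x+2*h],None,fx=K,fy=K,interpolation=cv2.INTER_CUBIC)
    m=f(cv2.cvtColor(im,cv2.COLOR_RGB2HSV).astype(int)).astype(np.uint8)
    n,l,st,ce=cv2.connectedComponentsWithStats(m)
    i=1+np.argmax(st[1:,4])
    return (l==i).astype(np.uint8),np.array([x,y])
def hull(c,P,org,shape):
    p=(proj(c,P)-org+.5)*K-.5
    m=np.zeros(shape,np.uint8)
    cv2.fillConvexPoly(m,np.round(cv2.convexHull(p.astype(np.float32))*16).astype(np.int32),1,shift=4); return m
def fill(m):
    cs,_=cv2.findContours(m,cv2.RETR_EXTERNAL,cv2.CHAIN_APPROX_NONE); o=m*0; cv2.drawContours(o,cs,-1,1,-1); return o
def fitring(cs,ms,r,h,x0):
    def cost(x):
        return sum(1-(lambda A,B:(A&B).sum()/(A|B).sum())(hull(c,np.r_[circ(r,h/2),circ(r,-h/2)]+x,o,m.shape),m) for c,(m,o) in zip(cs,ms))
    return minimize(cost,x0,method='Nelder-Mead',options=dict(initial_simplex=np.array(x0)+np.r_[np.zeros((1,3)),.006*np.eye(3)],xatol=1e-4,fatol=1e-4))
E
cat > m1.py <<'E'
from fit import *
t=load('top');s=load('scene');cs=[t,s]
D={'spacer':((166.9,226.1),(265.6,150.4),.028,.014,lambda H:H[...,2]<75),
'small':((186,259.5),(233,153.5),.028,.014,lambda H:H[...,2]<60),
'roll':((125.1,194.9),(304.4,136),.027,.024,lambda H:(H[...,2]>165)),
'collar':((318.6,237.4),(186.6,233),.020,.014,lambda H:(H[...,1]>140)&(H[...,0]<20))}
for n,(u,v,r,h,f) in D.items():
    X,e=tri(t,u,s,v)
    ms=[(fill(m),o) for m,o in (hsvmask(c,p,18,f) for c,p in zip(cs,(u,v)))]
    R=fitring(cs,ms,r,h,[X[0],X[1],h/2])
    print(n,'tri top',X,e,'fit',R.x,R.fun,'area mm2 eq diam',[2*np.sqrt(m.sum()/np.pi)/K for m,_ in ms])
# spindle
P=lambda *L:np.vstack(L)
f_all=lambda H:(H[...,1]>120)&((H[...,0]<32)|(H[...,0]>170))
f_red=lambda H:(H[...,1]>120)&((H[...,0]<6)|(H[...,0]>170))
uv=[(250,159),(288,184)]
M=[hsvmask(c,p,22,f_all) for c,p in zip(cs,uv)]
spin=[circ(.011,0),circ(.011,.05),circ(.005,.06)];spin=np.vstack(spin);seat=np.r_[circ(.022,0),circ(.022,-.008)]
def pose(x): # tip towards robot at yaw
    return Ro.from_euler('ZY',[x[3],-np.deg2rad(32)]).as_matrix()
def cost(x):
    R=pose(x);J=0
    for c,(m,o) in zip(cs,M):
        A=hull(c,seat@R.T+x[:3],o,m.shape)|hull(c,spin@R.T+x[:3],o,m.shape)
        J+=1-(A&m).sum()/(A|m).sum()
    return J
X,e=tri(t,(249.4,156.4),s,(291.4,193.1)); print('seat',X,e)
best=None
for y0 in(-.15,0,.15):
    x0=np.r_[X,y0]
    r=minimize(cost,x0,method='Nelder-Mead',options=dict(initial_simplex=x0+np.r_[np.zeros((1,4)),np.diag([.008,.008,.008,.15])],xatol=1e-4,fatol=1e-4,maxiter=500))
    print(r.x,r.fun)
b=[(395,34),(503,26),(517,186),(407,195)]
W=np.array([onz(t,(225+(u-360)/4-.4,128+v/4-.4),.012) for u,v in b]);print(W, W.mean(0))
d=W[[0,1]].mean(0)-W[[2,3]].mean(0);print('yaw plate',np.arctan2(d[1],d[0]))
print('spoon/jar etc',onz(t,(159,135),.05)[:2],onz(t,(171,197),.02)[:2],onz(t,(238,244),.05)[:2])
E
python3 m1.py
```

```text
spacer tri top [0.4878 0.1886 0.0087] 0.0019002233931084149 fit [0.4875 0.1897 0.006 ] 0.17258921163618401 area mm2 eq diam [np.float64(19.76095885369048), np.float64(16.214930341750193)]
small tri top [0.3982 0.1345 0.0036] 0.00394737024679295 fit [0.3911 0.1367 0.0055] 1.02396083887747 area mm2 eq diam [np.float64(15.164471928993208), np.float64(22.257499549531005)]
roll tri top [0.5718 0.3058 0.0168] 0.0015749917637670283 fit [0.575  0.3111 0.0033] 1.1529570891275664 area mm2 eq diam [np.float64(18.608755691954062), np.float64(3.9761024903534534)]
collar tri top [ 0.4617 -0.2293  0.0051] 0.0008555112031976921 fit [ 0.4609 -0.228   0.0043] 0.25019128442052185 area mm2 eq diam [np.float64(13.934454799959427), np.float64(14.942446294879678)]
seat [ 0.672  -0.0356  0.0713] 0.002227967745458733
[ 0.6699 -0.0351  0.0737  0.1076] 0.10231739785614824
[ 0.6698 -0.0353  0.0739  0.0949] 0.10256407659416367
[ 0.6699 -0.0352  0.0738  0.1069] 0.1026688710818574
[[ 0.7436  0.0095  0.012 ]
 [ 0.7504 -0.0666  0.012 ]
 [ 0.6355 -0.0773  0.012 ]
 [ 0.6281 -0.0008  0.012 ]] [ 0.6894 -0.0338  0.012 ]
yaw plate 0.09077787550297757
spoon/jar etc [0.7332 0.2122] [0.5663 0.1778] [ 0.4378 -0.0088]
```

```bash
cat > pl.py <<'E'
from h import *
np.set_printoptions(precision=4,suppress=True)
O=np.array([.6698,-.0352,.0745]); YAW=.098
RS=Ro.from_euler('ZY',[YAW,-np.deg2rad(32)]); A=RS.as_matrix()[:,2]
RP=RS*Ro.from_euler('x',np.pi)
def down(y): return Ro.from_euler('z',y)*Ro.from_euler('x',np.pi)
def state():
    s=monitor.sense(); return s['ee_pos'],Ro.from_quat(s['orientation'],scalar_first=True)
def plan(wps,p0=None,R0=None):
    if p0 is None:p0,R0=state()
    for p,R in wps:
        d=R0.inv().apply(np.array(p)-p0)*100; w=(R0.inv()*R).as_rotvec()
        print(np.round(d,2).tolist(),np.round(w,3).tolist(),'dist mm %.0f deg %.0f'%(10*np.linalg.norm(d),np.degrees(np.linalg.norm(w))))
E
python3 - <<'E'
from fit import *
from pl import *
t=load('top');s=load('scene');cs=[t,s]
u,v=(125.1,194.9),(304.4,138)
H=cv2.cvtColor(s['img'],cv2.COLOR_RGB2HSV)[128:150,292:318]; print(H[::3,::3,2])
for th in(125,135,145):
    ms=[(fill(m),o) for m,o in (hsvmask(c,p,16,lambda H:H[...,2]>q) for c,p,q in((t,u,165),(s,v,th)))]
    r=fitring(cs,ms,.027,.024,[.572,.306,.012]);print(th,r.x,r.fun)
print('terminal top corners',[onz(t,(x/1.5,y/1.5),.036)[:2] for x,y in((542,318),(582,315),(596,402),(556,406))])
plan([([.47,-.15,.2],down(.2)),([.4875,.1895,.06],down(0)),([.4875,.1895,-.002],down(0))])
E
```

```text
[[116 118 122 117 120 122 121 121 115]
 [115 121 137 157 160 151 125 121 119]
 [118 121 165  92 135 139 166 118 118]
 [116 115 161 164 151 164 162  62 117]
 [115 116 129 141 144 111  89  58 116]
 [113 113 124 134 127 107  78 115 114]
 [114 115 115 114 115 114 110 115 113]
 [113 113 112 116 113 115 114 112 118]]
125 [0.5713 0.306  0.013 ] 0.444259304200319
135 [0.5715 0.3063 0.0116] 0.5919398342321458
145 [0.5717 0.3066 0.0101] 0.7029145410507527
terminal top corners [array([ 0.5292, -0.3419]), array([ 0.5356, -0.4149]), array([ 0.3794, -0.4356]), array([ 0.3716, -0.3637])]
[36.51, -31.76, 3.1] [-0.002, 0.0, 0.229] dist mm 485 deg 13
[52.21, -61.88, 17.15] [-0.002, 0.0, 0.429] dist mm 828 deg 25
[52.21, -61.87, 23.35] [-0.002, 0.0, 0.429] dist mm 843 deg 25
```

Request:
servo_tool(
  steps=[
    [4.5,-4,0.4,0,0,0.03,1],
    [9,-8,0.8,0,0,0.06,1],
    [13.7,-12,1.2,0,0,0.09,1],
    [18.2,-16,1.6,0,0,0.12,1],
    [22.8,-20,2,0,0,0.15,1],
    [27.4,-24,2.4,0,0,0.18,1],
    [32,-28,2.8,0,0,0.2,1],
    [36.5,-31.8,3.1,0,0,0.229,1],
  ],
  newtons=40,
)

```text
time_s: 1.1
ee_pos: [0.4705, -0.1482, 0.2001]
orientation: [-0.0, 0.995, 0.099, -0.0]
contact_force: [1.6, 0.6, -1.1]
opening: 1.003
gripper_force: 0.0
```

```bash
python3 -c "
from pl import *
print(state()[0],monitor.sense()['q']);plan([([.4875,.1895,.06],down(0)),([.4875,.1895,-.002],down(0))])"
```

```text
[ 0.4705 -0.1482  0.2001] [ 0.1868  0.4517  0.0866  1.9825 -0.058   0.7099 -1.063 ]
[8.35, -32.76, 14.01] [-0.0, 0.0, 0.199] dist mm 366 deg 11
[8.35, -32.76, 20.21] [-0.0, 0.0, 0.199] dist mm 394 deg 11
```

Request:
servo_tool(
  steps=[
    [1.4,-5.5,1.5,0,0,0.03,1],
    [2.8,-11,3,0,0,0.06,1],
    [4.2,-16.5,5,0,0,0.1,1],
    [5.6,-22,7.5,0,0,0.14,1],
    [7,-27.5,10.5,0,0,0.17,1],
    [8.35,-32.6,13.5,0,0,0.199,1],
    [8.35,-32.75,15,0,0,0.199,1],
    [8.35,-32.75,15,0,0,0.199,1],
  ],
)

```text
time_s: 2.1
ee_pos: [0.4857, 0.1866, 0.0491]
orientation: [0.001, 1.0, 0.001, -0.001]
contact_force: [0.4, -1.4, 0.1]
opening: 0.998
gripper_force: 0.0
```

```bash
python3 -c "
from pl import *
print(state()[0],monitor.sense()['q']);plan([([.4875,.1895,-.002],down(0))])
c=snap('scene');save(c,'s1.png',(200,60,360,180),5);"
```

```text
[0.4857 0.1866 0.0491] [-0.4994  0.7376  0.1184  2.017  -0.2035  0.4013 -1.7928]
[0.2, -0.3, 5.11] [0.002, 0.003, 0.001] dist mm 51 deg 0
```

View pics/s1.png

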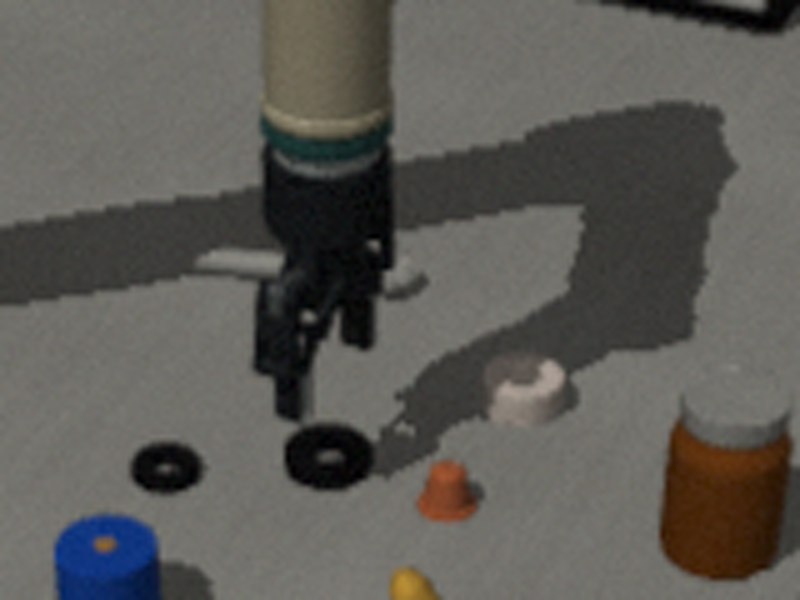

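Request:
servo_tool(
  steps=[
    [0,0,1,0,0,0,1],
    [0,0,2,0,0,0,1],
    [0,0,3,0,0,0,1],
    [0,0,4,0,0,0,1],
    [0,0,4,0,0,0,1],
    [0,0,4,0,0,0,1],
    [0,0,4,0,0,0,1],
    [0,0,4,0,0,0,1],
  ],
)

```text
time_s: 3.15
ee_pos: [0.4871, 0.1875, 0.0106]
orientation: [-0.0, 1.0, 0.0, 0.0]
contact_force: [-0.2, 0.7, 0.1]
opening: 0.998
gripper_force: 0.0
```

Request:
servo_tool(
  steps=[
    [0,-0.1,0.6,0,0,0,1],
    [0,-0.2,1.25,0,0,0,1],
    [0,-0.2,1.25,0,0,0,1],
    [0,-0.2,1.25,0,0,0,-1],
    [0,-0.2,1.25,0,0,0,-1],
    [0,-0.2,1.25,0,0,0,-1],
    [0,-0.2,1.25,0,0,0,-1],
    [0,-0.2,1.25,0,0,0,-1],
  ],
  newtons=40,
)

```text
time_s: 4.15
ee_pos: [0.487, 0.1892, -0.0015]
orientation: [-0.0, 1.0, 0.0, 0.0]
contact_force: [-0.3, -0.4, 5.8]
opening: 0.64
gripper_force: 41.2
```

```bash
python3 -c "
from pl import *
plan([([.4875,.1895,.12],down(0)),([.56,.08,.18],Ro.from_euler('ZY',[.05,-.28])*Ro.from_euler('x',np.pi)),(O+.085*A,RP),(O+.076*A,RP)])
c=load('scene');print(A)"
```

```text
[0.06, -0.03, -12.15] [-0.0, -0.0, 0.001] dist mm 122 deg 0
[7.3, 10.93, -18.15] [0.007, 0.28, -0.049] dist mm 224 deg 16
[13.79, 22.89, -14.81] [0.027, 0.558, -0.095] dist mm 306 deg 32
[14.26, 22.85, -14.05] [0.027, 0.558, -0.095] dist mm 304 deg 32
[-0.5274 -0.0518  0.848 ]
```

Request:
servo_tool(
  steps=[
    [0,0,-4.5,0,0,0,-1],
    [0,0.5,-9.5,0,0,0,-1],
    [2,3.5,-13.5,0.003,0.07,-0.012,-1],
    [4.5,7.5,-16,0.006,0.16,-0.03,-1],
    [7.3,11.5,-17,0.01,0.27,-0.049,-1],
    [10,15.5,-16.5,0.015,0.38,-0.065,-1],
    [12,19.5,-15.7,0.022,0.48,-0.08,-1],
    [13.8,22.9,-14.8,0.027,0.558,-0.095,-1],
  ],
)

```text
time_s: 5.15
ee_pos: [0.5928, 0.0375, 0.1746]
orientation: [-0.027, 0.982, 0.04, 0.183]
contact_force: [-0.7, 0.4, -0.1]
opening: 0.637
gripper_force: 42.6
```

Request:
servo_tool(
  steps=[
    [0,0,0,0,0,0,-1],
    [0,0,0,0,0,0,-1],
    [0,0,0,0,0,0,-1],
    [0,0,0,0,0,0,-1],
    [0,0,0,0,0,0,-1],
    [0,0,0,0,0,0,-1],
    [0,0,0,0,0,0,-1],
    [0,0,0,0,0,0,-1],
  ],
)

```text
time_s: 6.15
ee_pos: [0.5931, 0.0372, 0.1747]
orientation: [-0.027, 0.982, 0.04, 0.183]
contact_force: [-0.7, 0.4, 0.2]
opening: 0.637
gripper_force: 42.6
```

```bash
python3 -c "
from pl import *
print(monitor.sense()['q']);plan([(O+.085*A,RP),(O-.002*A,RP)])
a=snap('scene');b=snap('top');
f=lambda c,x,y:cv2.resize(c['img'][y:y+100,x:x+80,::-1],(400,500),interpolation=cv2.INTER_CUBIC)
cv2.imwrite('pics/p2.png',np.hstack([f(a,245,120),f(b,210,110)]))"
```

```text
[-0.2914  0.5174  0.2885  2.0976 -0.8326  0.2503 -0.7738]
[1.43, 8.03, 3.25] [-0.029, 0.188, -0.026] dist mm 88 deg 11
[3.06, 8.26, 11.79] [-0.029, 0.188, -0.026] dist mm 147 deg 11
```

View pics/p2.png

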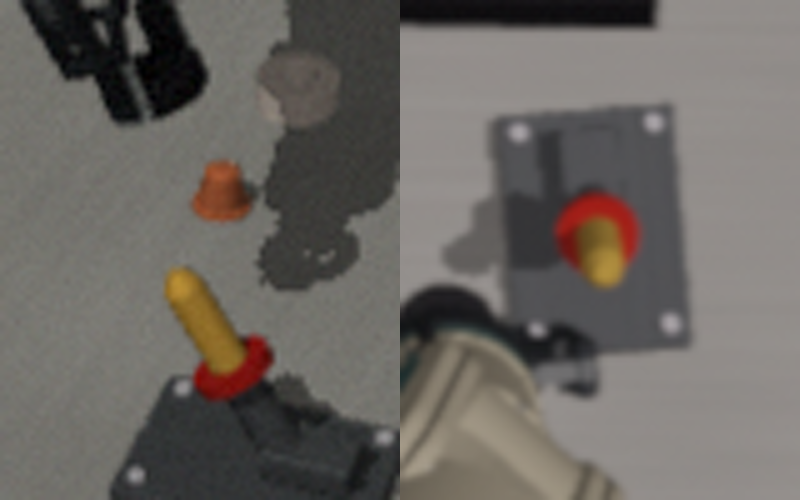

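The arm stopped with joint 6 at its lower limit: the scene crop shows the ring still about 9 cm from the tip. I'll fit the arm's kinematics from the logged states to find a joint branch that works.

```bash
cat > fk.py <<'E'
from pl import *
import itertools
from scipy.optimize import least_squares
S=[([1.0762,.6293,.0385,1.5182,-.027,.9963,-.02],[.27,-.5906,.2305],[-.0009,.9771,.2127,-.0002]),
([.1868,.4517,.0866,1.9825,-.058,.7099,-1.063],[.4705,-.1482,.2001],[0,.995,.099,0]),
([-.4994,.7376,.1184,2.017,-.2035,.4013,-1.7928],[.4857,.1866,.0491],[.001,1,.001,-.001]),
([-.2914,.5174,.2885,2.0976,-.8326,.2503,-.7738],[.5931,.0372,.1747],[-.027,.982,.04,.183])]
AX='zyzyzyz'
def fk(q,L,sg,o7):
    R=Ro.identity();p=np.array([0,0,0.])
    d=[L[0],0,L[1],0,L[2],0,L[3]]
    x=[0,0,L[4],L[5],0,L[6],0]
    for i in range(7):
        if i: p=p+R.apply([x[i-1],0,0]); 
        R=R*Ro.from_euler(AX[i],sg[i]*q[i]+(o7 if i==6 else 0))
        if i<6: p=p+R.apply([0,0,[0,L[0],L[1]*0,0,0,0][i]*0])
        if AX[i]=='z': p=p+R.apply([0,0,d[i]])
    return p,R
E
cat > fk1.py <<'E'
from fk import *
best=[]
for s in itertools.product([1,-1],repeat=4):
    sg=[s[0],1,s[1],1,s[2],1,s[3]]
    def res(v):
        e=[]
        for q,p,w in S:
            P,R=fk(q,v[:7],sg,v[7]); e+=list((P-p)*3)+list((R.inv()*Ro.from_quat(w,scalar_first=True)).as_rotvec())
        return e
    for o in(0,1.57,3.14,-1.57):
        r=least_squares(res,[.3,.4,.4,.3,0,0,0,o]); best.append((r.cost,sg,r.x))
best.sort(key=lambda b:b[0])
for b in best[:3]:print(b)
E
python3 fk1.py
```

```text
(np.float64(0.008057263028741985), [-1, 1, -1, 1, -1, 1, -1], array([ 0.4074,  0.4941,  0.3825,  0.3679,  0.002 , -0.0015, -0.0351,
        1.5707]))
(np.float64(0.008057263028741993), [-1, 1, -1, 1, -1, 1, -1], array([ 0.4074,  0.4941,  0.3825,  0.3679,  0.002 , -0.0015, -0.0351,
        1.5707]))
(np.float64(0.008057263028741995), [-1, 1, -1, 1, -1, 1, -1], array([ 0.4074,  0.4941,  0.3825,  0.3679,  0.002 , -0.0015, -0.0351,
        1.5707]))
```

```bash
cat >> fk1.py <<'E'
c,sg,v=best[0]
for q,p,w in S:
    P,R=fk(q,v[:7],sg,v[7]);print(P-p,(R.inv()*Ro.from_quat(w,scalar_first=True)).as_rotvec())
E
python3 fk1.py | tail -4
```

```text
[0.0232 0.0124 0.0001] [0.0002 0.     0.0002]
[ 0.015  0.021 -0.006] [-0.0001  0.0002  0.0008]
[-0.0135  0.0132  0.0027] [-0.0002  0.0009 -0.0003]
[ 0.0001 -0.004   0.0032] [ 0.0011  0.0003 -0.0007]
```

```bash
cat > fk2.py <<'E'
from fk import *
sg=[-1,1,-1,1,-1,1,-1]
def rots(q):
    R=Ro.identity();L=[R]
    for i in range(7):
        R=R*Ro.from_euler(AX[i],sg[i]*q[i]+(np.pi/2 if i==6 else 0));L.append(R)
    return L
import itertools
def fitL(S,prior,lam):
    M=[];b=[]
    for q,p,w in S:
        M.append(np.hstack([r.as_matrix() for r in rots(q)]));b.append(p)
    M=np.vstack(M);b=np.hstack(b)
    d=np.linalg.solve(M.T@M+lam*np.eye(24),M.T@(b-M@prior)); return prior+d,(M@(prior+d)-b),M@prior-b
if __name__=='__main__':
    out=[]
    for fx,fy,t in itertools.product([1,-1],[1,-1],[.24,.28,.32]):
        P=np.array([[0,0,.155],[0,.03,.21],[0,.035,.205],[-.02,-.03,.19],[-.02,.025,.195],[0,.03,.19],[-.015,.073,.11],[0,0,t]])*[fx,fy,1]
        v,r,r0=fitL(S,P.ravel(),1e-3);out.append((abs(r0).max(),fx,fy,t,np.linalg.norm(v-P.ravel()),abs(r).max()))
    for o in sorted(out,key=lambda o:o[0])[:5]:print(o)
E
python3 fk2.py
```

```text
(np.float64(0.17392088080151608), 1, -1, 0.24, np.float64(0.1359614638250505), np.float64(0.0002934836284951836))
(np.float64(0.17399287787960996), 1, -1, 0.28, np.float64(0.13406360378857654), np.float64(0.0002601863282244987))
(np.float64(0.186549550695087), -1, -1, 0.24, np.float64(0.1424487502482961), np.float64(0.000334461269626829))
(np.float64(0.1941259151332818), 1, 1, 0.24, np.float64(0.1413876160634565), np.float64(0.0002835768626440194))
(np.float64(0.19412909796557304), 1, 1, 0.28, np.float64(0.14234219180511104), np.float64(0.00028077236890405866))
```

```bash
cat > fk3.py <<'E'
from fk2 import *
from scipy.optimize import minimize
COL=[2,4,8,10,9,12,14+0,16,20,18+0]  # index=3*frame+axis
# frame1:y(4) z->0:2 ; frame2 z 8 ; frame3 x9 y10 ; frame4 x12 z14 ; frame5 y16 ; frame6 x18 z20
def fitc(S,lam=3e-5):
    M=np.vstack([np.hstack([r.as_matrix() for r in rots(q)]) for q,p,w in S])[:,COL];b=np.hstack([p for q,p,w in S])
    pr=np.array([.38,0,.42,0,0,0,.39,0,.36,0])
    W=np.array([1 if c%3==2 else 1 for c in COL])*lam
    d=np.linalg.solve(M.T@M+np.diag(W),M.T@(b-M@pr));v=pr+d;return v,M@v-b
v,r=fitc(S)
def FK(q):
    L=rots(q);return np.hstack([a.as_matrix() for a in L])[:,COL]@v,L[-1]
lo=np.array([-3.06,-.37,-1.25,.18,-1.1,.23,-2.94])+.03;hi=np.array([3.06,2.12,1.32,2.47,4.24,1.98,2.94])-.03
def IK(p,R,q0,w=0.001,qr=None):
    qr=q0 if qr is None else qr
    f=lambda q:np.r_[(FK(q)[0]-p)*5,(FK(q)[1].inv()*R).as_rotvec(),w*(q-qr)]
    s=least_squares(f,np.clip(q0,lo+1e-6,hi-1e-6),bounds=(lo,hi));return s.x,np.linalg.norm(f(s.x)[:6])
if __name__=='__main__':
    print(dict(zip(COL,np.round(v,3))));print(abs(r).max())
    rng=np.random.default_rng(0)
    for h in(.085,.04,-.002):
      for dy in (0,np.pi):
        sols=[]
        for k in range(40):
            q,e=IK(O+h*A,RP*Ro.from_euler('z',dy),rng.uniform(lo,hi),1e-4)
            if e<2e-3:sols.append(q)
        print(h,dy,len(sols))
        if sols:
            sols=np.array(sols);print(sols[np.argsort(sols[:,4])][::max(1,len(sols)//6)])
E
python3 fk3.py
```

```text
{2: np.float64(0.337), 4: np.float64(-0.01), 8: np.float64(0.559), 10: np.float64(-0.017), 9: np.float64(-0.0), 12: np.float64(-0.0), 14: np.float64(0.382), 16: np.float64(-0.001), 20: np.float64(0.351), 18: np.float64(-0.0)}
4.8462111803537766e-05
0.085 0 15
[[ 0.5684  0.6908 -0.7396  2.188   2.0583  0.3933  2.9099]
 [ 0.4135  0.6295 -0.4964  2.1913  2.3403  0.2643  2.5896]
 [ 0.4068  0.6276 -0.4864  2.1914  2.3568  0.26    2.5717]
 [ 0.4068  0.6276 -0.4864  2.1914  2.3568  0.26    2.5717]
 [ 0.4068  0.6276 -0.4864  2.1914  2.3568  0.26    2.5717]
 [-0.0246  0.5932  0.1369  2.1997  3.8284  0.26    1.0195]
 [-0.0246  0.5932  0.1369  2.1997  3.8284  0.26    1.0195]
 [-0.3057  0.6617  0.5599  2.2066  4.21    0.4758  0.5826]]
0.085 3.141592653589793 23
[[ 0.8084  0.9227 -1.2193  2.1831  1.8476  0.7797  0.0847]
 [ 0.807   0.9201 -1.2154  2.1831  1.8484  0.7758  0.0828]
 [ 0.8051  0.9166 -1.2101  2.1831  1.8494  0.7705  0.0803]
 [ 0.6484  0.7405 -0.8772  2.1863  1.967   0.4857 -0.115 ]
 [ 0.5582  0.6855 -0.7228  2.1883  2.0721  0.3829 -0.2483]
 [ 0.4068  0.6276 -0.4864  2.1914  2.3568  0.
[... 1223 characters left out ...]
342   0.4037  2.6547]
 [ 0.3864  0.8183 -0.5001  2.1024  2.4335  0.368   2.5435]
 [ 0.1026  0.7677 -0.0703  2.1081  3.2753  0.2874  1.5957]
 [-0.2086  0.8146  0.4005  2.1155  3.9568  0.4668  0.8005]
 [-0.5221  1.0452  0.9736  2.1232  4.21    0.8961  0.3647]]
-0.002 3.141592653589793 19
[[ 0.7574  1.1465 -1.2173  2.0943  1.9864  0.9074  0.1036]
 [ 0.7567  1.1451 -1.2152  2.0943  1.9867  0.9053  0.1023]
 [ 0.6504  0.9877 -0.9611  2.0965  2.0563  0.6699 -0.0761]
 [ 0.5594  0.9078 -0.788   2.0985  2.1486  0.537  -0.2288]
 [ 0.3215  0.7981 -0.399   2.1037  2.5901  0.327  -0.7809]
 [ 0.0846  0.7675 -0.0435  2.1085  3.3316  0.2912 -1.6086]
 [-0.5221  1.0452  0.9736  2.1232  4.21    0.8961 -2.7769]]
```

```bash
cat > sim.py <<'E'
from fk3 import *
def jac(q,e=1e-5):
    p,R=FK(q);J=np.zeros((6,7))
    for i in range(7):
        d=q.copy();d[i]+=e;P,Q=FK(d);J[:3,i]=(P-p)/e;J[3:,i]=(Q*R.inv()).as_rotvec()/e
    return J
def track(q,wps,n=10,home=None,kn=0,lam=1e-3):
    # straight segments in task space (pos lerp, rot slerp) min-norm IK
    q=np.array(q,float);out=[]
    for p,R in wps:
        p0,R0=FK(q);w=(R0.inv()*R).as_rotvec()
        for k in range(1,n+1):
            pt=p0+(p-p0)*k/n;Rt=R0*Ro.from_rotvec(w*k/n)
            for _ in range(2):
                P,Q=FK(q);e=np.r_[pt-P,(Rt*Q.inv()).as_rotvec()];J=jac(q)
                Jp=J.T@np.linalg.inv(J@J.T+lam**2*np.eye(6))
                dq=Jp@e
                if home is not None: dq+=kn*(np.eye(7)-Jp@J)@(home-q)
                q=np.clip(q+dq,lo-.03,hi+.03)
        out.append((q.copy(),np.linalg.norm(e[:3]),np.linalg.norm(e[3:])))
    return out
if __name__=='__main__':
    obs=S
    q=np.array(S[0][0])
    W=[(np.array(S[1][1]),down(.2)),(np.array(S[2][1]),down(0)),(np.array([.487,.1892,-.0015]),down(0)),(np.array([.487,.1892,.09]),down(0)),(np.array([.5931,.0372,.1747]),Ro.from_quat(S[3][2],scalar_first=True))]
    for kn in (0,.02,.1):
        for h in ([0,.5,0,1.7,0,.9,0],np.array(S[0][0]),(lo+hi)/2) if kn else (0,):
            print(kn,h)
            for o in track(q,W,home=np.array(h) if kn else None,kn=kn):print(o[0])
E
python3 sim.py
```

```text
0 0
[ 0.1863  0.4515  0.0871  1.9827 -0.0583  0.7097 -1.0618]
[-0.5102  0.7381  0.1354  2.0204 -0.2367  0.3977 -1.7618]
[-0.4897  0.8323  0.0995  2.0237 -0.2536  0.297  -1.7505]
[-0.5357  0.6686  0.1676  1.9976 -0.2206  0.4924 -1.7794]
[-0.08    0.499  -0.0123  2.094  -0.1642  0.23   -1.4231]
0.02 [0, 0.5, 0, 1.7, 0, 0.9, 0]
[ 0.1153  0.4565  0.1877  1.9844 -0.1263  0.7116 -0.9907]
[-0.5926  0.7517  0.2619  2.0221 -0.4462  0.4222 -1.5586]
[-0.5859  0.8481  0.2477  2.0256 -0.5899  0.3369 -1.4275]
[-0.7071  0.7071  0.4345  2.0014 -0.5512  0.5494 -1.4558]
[-0.2136  0.507   0.1772  2.0963 -0.6368  0.23   -0.9617]
0.02 [ 1.0762  0.6293  0.0385  1.5182 -0.027   0.9963 -0.02  ]
[ 0.1864  0.4515  0.087   1.9827 -0.0582  0.7097 -1.0619]
[-0.5362  0.7415  0.175   2.0209 -0.3042  0.4035 -1.6962]
[-0.5419  0.8394  0.1796  2.0248 -0.4445  0.3143 -1.5668]
[-0.6434  0.6887  0.3334  2.     -0.4311  0.5209 -1.5733]
[-0.1615  0.5024  0.1028  2.0954 -0.4686  0.23   -1.1256]
0.02 [0.    0.875 0.035 1.325 1.57  1.105 0.   ]
[ 0.2177  0.4503  0.0429  1.982  -0.0286  0.7098 -1.0927]
[-0.4817  0.7351  0.092
[... 520 characters left out ...]
  -0.8816]
0.1 [ 1.0762  0.6293  0.0385  1.5182 -0.027   0.9963 -0.02  ]
[ 0.186   0.4515  0.0876  1.9827 -0.0586  0.7097 -1.0614]
[-0.5966  0.7526  0.2682  2.0222 -0.4561  0.4238 -1.5489]
[-0.6043  0.8525  0.2766  2.026  -0.6461  0.3485 -1.3738]
[-0.6805  0.6987  0.3919  2.0008 -0.5015  0.5364 -1.5044]
[-0.1868  0.5044  0.1389  2.0958 -0.5533  0.23   -1.043 ]
0.1 [0.    0.875 0.035 1.325 1.57  1.105 0.   ]
[ 0.2655  0.4497 -0.0242  1.9808  0.0161  0.7112 -1.1393]
[-0.4576  0.7333  0.0557  2.0192 -0.0977  0.3916 -1.8967]
[-0.4544  0.8292  0.0457  2.0231 -0.1175  0.2917 -1.8817]
[-0.4693  0.6623  0.0675  1.996  -0.0889  0.486  -1.9082]
[-0.0381  0.4991 -0.0714  2.0932  0.0028  0.23   -1.5864]
```

```bash
cat > search.py <<'E'
from sim import *
qc=np.array([-.2914,.5174,.2885,2.0976,-.8326,.2503,-.7738])
V=(np.array([.52,.03,.24]),down(0))
qv=track(qc,[V])[0][0];print('qV',qv,FK(qv)[0])
rng=np.random.default_rng(1);best=(-9,)
L=lo-.03;U=hi+.03
def marg(q): return np.min(np.minimum(q-L,U-q))
def evalp(wps,n=3):
    o=track(qv,wps,n=n); e=max(x[1]+x[2] for x in o); return o,e
import time;t0=time.time()
while time.time()-t0<420:
    roll=rng.uniform(-np.pi,np.pi); RT=RP*Ro.from_euler('z',roll)
    qt,e=IK(O+.085*A,RT,np.array([.6,.74,-rng.uniform(.2,1.1),2.19,2.0,.5,rng.uniform(-2.5,2.5)]),1e-4)
    if e>1e-3: continue
    if rng.random()<.7:
        m=(qv+qt)/2; m[5]+=rng.uniform(0,.7); m[4]+=rng.uniform(-.7,.7); m[[0,2]]+=rng.uniform(-.5,.5,2); m[6]+=rng.uniform(-1,1); m[1]-=rng.uniform(0,.2)
    m=np.clip(m,lo,hi)
    # quadratic through qv,m,qt
    s=np.linspace(0,1,13)[1:,None]; path=(1-s)*(1-2*s)*qv+4*s*(1-s)*m-s*(1-2*s)*qt
    W=[FK(x) for x in path]
    zmin=min(w[0][2] for w in W); rr=[np.linalg.norm(w[0][:2]) for w in W]
    if zmin<.14: continue
    W[-1]=(O+.085*A,RT)
    o,e=evalp(W,2)
    if e>.01: continue
    o2=track(o[-1][0],[(O+.04*A,RT),(O-.005*A,RT)],n=4)
    if o2[-1][1]+o2[-1][2]>.003: continue
    sc=min(marg(x[0]) for x in o+o2)
    plen=sum(np.linalg.norm(W[i+1][0]-W[i][0]) for i in range(11))
    rl=sum((W[i].__getitem__(1).inv()*W[i+1][1]).magnitude() for i in range(11))
    sc-=.03*plen+.03*rl
    if sc>best[0]:
        best=(sc,W,o,o2,plen,rl); print(round(sc,3),round(plen,2),round(rl,2),o[-1][0],o2[-1][0],'zmin %.2f'%zmin,flush=True)
import pickle;pickle.dump((qv,best),open('best.pkl','wb'))
E
timeout 560 python3 search.py
```

```text
qV [-0.6035  0.5297  0.745   1.8761 -0.4488  0.9102 -1.2147] [0.52 0.03 0.24]Traceback (most recent call last):
  File "search.py", line 17, in <module>
    m=np.clip(m,lo,hi)
              ^
NameError: name 'm' is not defined
```

```bash
sed -i "s/^V=.*/qv=qc/; s/^qv=track.*//; s/<420/<200/; s/    if rng.random()<.7:/    if 1:/; s/m\[5\]+=rng.uniform(0,.7)/m[5]+=rng.uniform(.1,.8)/" search.py; timeout 560 python3 search.py
cat > fast.py <<'E'
from fk3 import *
OFF=np.zeros(24);OFF[COL]=v;OFF=OFF.reshape(8,3)
L0=np.array([-3.06,-.37,-1.25,.18,-1.1,.23,-2.94]);U0=np.array([3.06,2.12,1.32,2.47,4.24,1.98,2.94])
def fj(q,jac=True):
    R=np.eye(3);p=OFF[0].copy();o=[];z=[]
    for i in range(7):
        a=sg[i]*q[i]+(np.pi/2 if i==6 else 0);c,s=np.cos(a),np.sin(a)
        o.append(p); 
        if AX[i]=='z': z.append(sg[i]*R[:,2]);R=np.column_stack([c*R[:,0]+s*R[:,1],-s*R[:,0]+c*R[:,1],R[:,2]])
        else: z.append(sg[i]*R[:,1]);R=np.column_stack([c*R[:,0]-s*R[:,2],R[:,1],s*R[:,0]+c*R[:,2]])
        p=p+R@OFF[i+1]
    if not jac:return p,R
    z=np.array(z);J=np.vstack([np.cross(z,p-np.array(o)).T,z.T]);return p,R,J
def rv(M): # small-angle ok up to pi
    return cv2.Rodrigues(M)[0][:,0]
def follow(q,wps,stop=True):
    """wps list of (p,Rmat); returns list of q at wps, min margin, err"""
    q=np.array(q,float);out=[];mg=9;P0,R0,_=fj(q)
    for p,R in wps:
        w=rv(R0.T@R);n=int(max(2,np.ceil(np.linalg.norm(w)/.06),np.ceil(np.linalg.norm(p-P0)/.02)))
        for k in range(1,n+1):
            Rt=R0@cv2.Rodrigues(w*k/n)[0];pt=P0+(p-P0)*k/n
            P,Q,J=fj(q);e=np.r_[pt-P,rv(Rt@Q.T)]
            dq=J.T@np.linalg.solve(J@J.T+1e-6*np.eye(6),e)
            if abs(dq).max()>.3:return out,-1,1
            q=q+dq;m=np.minimum(q-L0,U0-q).min();mg=min(mg,m)
            if stop and k>2 and m<.025:return out,m,1
        P0,R0=p,R;out.append(q.copy())
    P,Q,_=fj(q,);return out,mg,np.linalg.norm(P-p)+np.linalg.norm(rv(Q.T@R))
E
cat > s2.py <<'E'
from fast import *
import time,pickle,sys
qc=np.array([-.2914,.5174,.2885,2.0976,-.8326,.2503+.02,-.7738])
p,R=fj(qc,False);print(p-FK(qc)[0],(FK(qc)[1].inv()*Ro.from_matrix(R)).magnitude())
rng=np.random.default_rng(int(sys.argv[1]) if len(sys.argv)>1 else 0)
T=[];
for k in range(60):
    roll=rng.uniform(-np.pi,np.pi);RT=RP*Ro.from_euler('z',roll)
    qt,e=IK(O+.085*A,RT,np.array([.6,.74,-rng.uniform(.2,1.1),2.19,2.0,.5,rng.uniform(-2.5,2.5)]),1e-4)
    if e<1e-3 and qt[4]>0:T.append((qt,RT.as_matrix()))
print(len(T))
best=-9;n=0;t0=time.time();st={}
while time.time()-t0<150:
    n+=1;qt,RT=T[rng.integers(len(T))]
    nm=rng.integers(1,4);W=[];ok=1
    for j in range(nm):
        s=(j+1)/(nm+1);m=(1-s)*qc+s*qt
        m=m+rng.uniform(-1,1,7)*[.6,.3,.6,.4,.8,.1,1.2];m[5]=rng.uniform(.35,1.1)
        P,R=fj(m,False)
        if not(.17<P[2]<.45 and .35<P[0]<.75):ok=0
        W.append((P,R))
    if not ok:continue
    W+=[(O+.085*A,RT),(O+.04*A,RT),(O-.005*A,RT)]
    o,mg,e=follow(qc,W);st[len(o)-nm]=st.get(len(o)-nm,0)+1
    if e>.01:continue
    rot=sum(np.linalg.norm(rv(W[i][1].T@W[i+1][1])) for i in range(nm))
    sc=mg-.02*rot-.02*nm
    if sc>best:
        best=sc;pickle.dump((W,o),open('best%s.pkl'%(sys.argv[1:] or ['']) [0],'wb'));print(n,round(sc,3),'mg',round(mg,3),'rot',round(rot,2),nm);print(np.array(o),flush=True)
print(n,st)
E
for i in 1 2 3;do python3 s2.py $i >o$i & done;wait;tail -n 12 o1 o2 o3
```

```text
==> o1 <==
[[-0.635   0.7234  0.3334  1.7552  0.6162  1.0816  0.2579]
 [-0.7123  0.607   0.0508  1.831   2.274   0.3156 -0.0889]
 [ 0.5154  0.6653 -0.6538  2.1895  2.1371  0.3426 -2.2663]
 [ 0.5069  0.7738 -0.6717  2.1481  2.1958  0.415  -2.2888]
 [ 0.4916  0.8725 -0.6726  2.0968  2.2423  0.4646 -2.2971]]
33042 -0.023 mg 0.088 rot 3.57 2
[[-0.3724  0.4659  0.5531  1.8047  0.6069  0.976   0.1957]
 [-0.3614  0.6652  0.7145  1.7846  1.281   0.4823  0.1393]
 [-0.1773  0.6187  0.3615  2.2037  4.0775  0.3628  0.1588]
 [-0.1996  0.724   0.3912  2.1634  4.0067  0.4265  0.1977]
 [-0.2103  0.8215  0.4029  2.1124  3.9541  0.4709  0.2167]]
39980 {np.int64(0): 2911, np.int64(-1): 1761, np.int64(-2): 218, np.int64(-3): 28, np.int64(3): 27}

==> o2 <==
 [-0.2098  0.8213  0.402   2.1124  3.9534  0.4705  1.1899]]
13191 -0.041 mg 0.036 rot 2.89 1
[[ 0.4224  0.4935 -0.3818  2.0024 -0.0452  0.9367  0.9927]
 [ 0.4501  0.6405 -0.552   2.1914  2.2604  0.2903  1.5617]
 [ 0.4453  0.7463 -0.5724  2.1495  2.3033  0.3601  1.5488]
 [ 0.4337  0.8439 -0.5772  2.0981  2.3394  0.4097  1.5449]]
30744 -0.041 mg 0.035 rot 2.78 1
[[ 0.2496  0.5991 -0.4884  1.7566  0.098   0.9938  1.1537]
 [ 0.4865  0.6536 -0.6083  2.1906  2.1883  0.3185  2.0461]
 [ 0.48    0.761  -0.6279  2.1487  2.2398  0.3897  2.0281]
 [ 0.4666  0.8594 -0.6309  2.0974  2.2819  0.4397  2.0217]]
41171 {np.int64(0): 2872, np.int64(-1): 2190, np.int64(-3): 43, np.int64(-2): 293, np.int64(3): 27}

==> o3 <==
[0. 0. 0.] 8.929298473175525e-17
47
872 -0.032 mg 0.032 rot 2.23 1
[[-0.2029  0.5548 -0.4106  1.9636  0.1715  0.9601  0.8197]
 [ 0.4088  0.6275 -0.4887  2.1927  2.3571  0.2623  1.4416]
 [ 0.4039  0.7312 -0.5075  2.1504  2.39    0.3288  1.434 ]
 [ 0.3935  0.8276 -0.5128  2.099   2.4191  0.3773  1.4328]]
37515 {np.int64(0): 2729, np.int64(-1): 2171, np.int64(-2): 264, np.int64(-3): 38, np.int64(3): 35, np.int64(2): 1}
```

```bash
cat > show.py <<'E'
from fast import *
import pickle
W,o=pickle.load(open('best2.pkl','rb'))
for p,R in W: print(p,R[:,2],'y',R[:,1])
plan([(p,Ro.from_matrix(R)) for p,R in W[:2]])
for i in(0,):
    p,R=W[i];p0,R0=p,Ro.from_matrix(R);plan([(a,Ro.from_matrix(b)) for a,b in W[1:2]],p0,R0)
E
python3 show.py
```

```text
[0.5143 0.0627 0.2078] [-0.1757  0.155  -0.9722] y [0.1834 0.9754 0.1224]
[ 0.625  -0.0396  0.1466] [ 0.5274  0.0518 -0.848 ] y [-0.4774 -0.8076 -0.3462]
[ 0.6487 -0.0373  0.1084] [ 0.5274  0.0518 -0.848 ] y [-0.4774 -0.8076 -0.3462]
[ 0.6724 -0.0349  0.0703] [ 0.5274  0.0518 -0.848 ] y [-0.4774 -0.8076 -0.3462]
[-5.95, -3.36, -5.73] [0.778, 0.089, -2.754] dist mm 89 deg 164
[1.43, 8.02, 3.24] [0.039, 0.19, 0.684] dist mm 88 deg 41
[-13.53, -8.7, 2.42] [0.985, -0.261, -2.585] dist mm 163 deg 159
```

Request:
servo_tool(
  steps=[
    [-0.37,-0.21,-0.36,0.049,0.006,-0.172,-1],
    [-0.74,-0.42,-0.72,0.097,0.011,-0.344,-1],
    [-1.12,-0.63,-1.07,0.146,0.017,-0.516,-1],
    [-1.49,-0.84,-1.43,0.195,0.022,-0.689,-1],
    [-1.86,-1.05,-1.79,0.243,0.028,-0.861,-1],
    [-2.23,-1.26,-2.15,0.292,0.033,-1.033,-1],
    [-2.6,-1.47,-2.51,0.34,0.039,-1.205,-1],
    [-2.98,-1.68,-2.87,0.389,0.045,-1.377,-1],
  ],
)

```text
time_s: 7.25
ee_pos: [0.5535, 0.0494, 0.1913]
orientation: [-0.08, 0.706, 0.684, 0.168]
contact_force: [0.7, 0.0, -0.9]
opening: 0.636
gripper_force: 42.6
```

```bash
python3 show.py|tail -3; python3 -c "
from fast import *
import pickle
W,o=pickle.load(open('best2.pkl','rb'))
q=monitor.sense()['q'];print(q,fj(q,False)[0]-state()[0]);a,m,e=follow(q,W[:2]+W[3:]);print(np.array(a),m,e)"
```

```text
[1.79, -3.76, -1.58] [0.388, 0.044, -1.372] dist mm 45 deg 82
[-9.83, 7.04, 2.02] [-0.53, 0.297, 2.006] dist mm 123 deg 120
[-13.53, -8.7, 2.42] [0.985, -0.261, -2.585] dist mm 163 deg 159
[ 0.2431  0.5331 -0.2328  1.9556 -0.4359  0.5937  0.371 ] [ 0.0003  0.0004 -0.0002]
[[ 0.2345  0.595  -0.4639  1.757   0.0822  0.9919  1.1698]
 [ 0.4759  0.6495 -0.5917  2.1909  2.2084  0.3099  2.0234]
 [ 0.4573  0.8549 -0.6157  2.0978  2.2978  0.4313  2.0012]] 0.07991825898325858 0.000564573286145372
```

```bash
cat > s3.py <<'E'
from fast import *
q=monitor.sense()['q'];p0,R0=state();R0=R0.as_matrix()
res=[]
def RT(r): return (RP*Ro.from_euler('z',r)).as_matrix()
for r in np.linspace(-np.pi,np.pi,37):
    o,m,e=follow(q,[(O+.085*A,RT(r)),(O-.005*A,RT(r))])
    if e<.01: res.append((np.linalg.norm(rv(R0.T@RT(r))),m,r,None,o))
rng=np.random.default_rng(0)
for k in range(4000):
    r=rng.uniform(-np.pi,np.pi);P,R=fj(q+rng.uniform(-1,1,7)*[.4,.2,.4,.3,.8,.5,1.2],False)
    if not(.17<P[2]<.4 and .4<P[0]<.7):continue
    o,m,e=follow(q,[(P,R),(O+.085*A,RT(r)),(O-.005*A,RT(r))])
    if e<.01: res.append((np.linalg.norm(rv(R0.T@R))+np.linalg.norm(rv(R.T@RT(r))),m,r,(P,R),o))
res.sort(key=lambda x:x[0]-6*min(x[1],.12));print(len(res))
for x in res[:4]:
    print('rot %.2f marg %.3f roll %.2f'%x[:3]);print(np.array(x[4]))
import pickle;pickle.dump(res[:4],open('s3.pkl','wb'))
x=res[0]
if x[3]:
    P,R=x[3];plan([(P,Ro.from_matrix(R))]);plan([(O+.085*A,Ro.from_matrix(RT(x[2])))],P,Ro.from_matrix(R))
else: plan([(O+.085*A,Ro.from_matrix(RT(x[2])))])
E
time python3 s3.py
```

```text
9
rot 4.07 marg 0.133 roll 0.97
[[ 0.5223  0.6232 -0.6241  1.9045 -0.1781  1.0483  1.29  ]
 [ 0.5479  0.6797 -0.7063  2.1895  2.0912  0.3731  1.9046]
 [ 0.5172  0.8876 -0.7163  2.0965  2.2054  0.4925  1.8701]]
rot 4.20 marg 0.127 roll 0.82
[[ 0.5302  0.5945 -0.7765  2.0546 -0.2758  0.758   1.3421]
 [ 0.5484  0.6801 -0.7071  2.1893  2.09    0.3736  2.0474]
 [ 0.5178  0.888  -0.7172  2.0964  2.2047  0.4931  2.0125]]
rot 4.15 marg 0.084 roll 0.87
[[ 0.0914  0.6216 -0.6934  1.6974 -0.2771  0.8206  0.9618]
 [ 0.5247  0.6687 -0.6689  2.1901  2.1283  0.3511  1.9552]
 [ 0.4977  0.8761 -0.683   2.0969  2.2335  0.4713  1.926 ]]
rot 4.13 marg 0.075 roll 0.83
[[ 0.1682  0.6159 -0.6543  1.9022  0.1038  0.7803  1.3452]
 [ 0.4915  0.6552 -0.6162  2.1906  2.181   0.3227  1.9368]
 [ 0.4705  0.8615 -0.6375  2.0975  2.2758  0.4438  1.9123]]
[3.28, -13.85, -3.87] [0.318, 0.402, -1.156] dist mm 148 deg 72
[-24.31, -4.16, -5.91] [1.333, -0.199, -2.465] dist mm 254 deg 161
real	0m29.323s
user	0m29.861s
sys	0m0.132s
```

Request:
servo_tool(
  steps=[
    [0.41,-1.73,-0.48,0.04,0.05,-0.145,-1],
    [0.82,-3.46,-0.97,0.08,0.1,-0.289,-1],
    [1.23,-5.19,-1.45,0.119,0.151,-0.434,-1],
    [1.64,-6.93,-1.94,0.159,0.201,-0.578,-1],
    [2.05,-8.66,-2.42,0.199,0.251,-0.723,-1],
    [2.46,-10.39,-2.9,0.239,0.302,-0.867,-1],
    [2.87,-12.12,-3.39,0.278,0.352,-1.012,-1],
    [3.28,-13.85,-3.87,0.318,0.402,-1.156,-1],
  ],
)

```text
time_s: 8.25
ee_pos: [0.4116, 0.0748, 0.2226]
orientation: [-0.207, 0.157, 0.942, 0.21]
contact_force: [-0.4, 0.2, -0.4]
opening: 0.64
gripper_force: 42.7
```

```bash
cat > s4.py <<'E'
from fast import *
import pickle
x=pickle.load(open('s3.pkl','rb'))[0];q=monitor.sense()['q'];print(q,state()[0])
RT=(RP*Ro.from_euler('z',x[2])).as_matrix()
o,m,e=follow(q,[(O+.085*A,RT),(O-.005*A,RT)]);print(np.array(o),m,e)
plan([(O+.085*A,Ro.from_matrix(RT))])
E
python3 s4.py
```

```text
[ 0.5229  0.6247 -0.6279  1.9051 -0.1777  1.0456  1.2872] [0.4116 0.0748 0.2226]
[[ 0.5493  0.6804 -0.7085  2.1894  2.0891  0.3745  1.907 ]
 [ 0.5184  0.8883 -0.7183  2.0964  2.2039  0.4938  1.8722]] 0.13536568956822612 0.0006104601179557599
[-24.31, -4.21, -5.94] [1.333, -0.198, -2.466] dist mm 254 deg 161
```

Request:
servo_tool(
  steps=[
    [-1.52,-0.26,-0.37,0.083,-0.012,-0.154,-1],
    [-3.04,-0.53,-0.74,0.167,-0.025,-0.308,-1],
    [-4.56,-0.79,-1.11,0.25,-0.037,-0.462,-1],
    [-6.08,-1.05,-1.48,0.333,-0.05,-0.617,-1],
    [-7.6,-1.32,-1.86,0.417,-0.062,-0.771,-1],
    [-9.12,-1.58,-2.23,0.5,-0.074,-0.925,-1],
    [-10.64,-1.84,-2.6,0.583,-0.087,-1.079,-1],
    [-12.15,-2.1,-2.97,0.667,-0.099,-1.233,-1],
  ],
)

```text
time_s: 9.25
ee_pos: [0.519, 0.0178, 0.1846]
orientation: [-0.044, -0.469, 0.882, -0.019]
contact_force: [-0.0, -0.8, -0.1]
opening: 0.637
gripper_force: 42.6
```

```bash
python3 s4.py
```

```text
[ 0.3339  0.6276 -0.7224  1.86    0.5658  0.9522  1.874 ] [0.519  0.0178 0.1846]
[[ 0.55    0.6808 -0.7096  2.1894  2.0879  0.3751  1.9084]
 [ 0.519   0.8887 -0.7193  2.0964  2.203   0.4945  1.8734]] 0.1365469332042414 0.0006110922306647071
[-1.52, -12.03, 3.58] [0.665, -0.1, -1.231] dist mm 126 deg 80
```

Request:
servo_tool(
  steps=[
    [-0.19,-1.5,0.45,0.083,-0.012,-0.154,-1],
    [-0.38,-3,0.9,0.166,-0.025,-0.308,-1],
    [-0.57,-4.5,1.34,0.249,-0.037,-0.462,-1],
    [-0.76,-6,1.79,0.333,-0.05,-0.616,-1],
    [-0.95,-7.5,2.24,0.416,-0.062,-0.769,-1],
    [-1.14,-9,2.69,0.499,-0.075,-0.923,-1],
    [-1.33,-10.5,3.13,0.582,-0.087,-1.077,-1],
    [-1.52,-12.03,3.58,0.665,-0.1,-1.231,-1],
  ],
)

```text
time_s: 10.25
ee_pos: [0.622, -0.0391, 0.1474]
orientation: [-0.133, 0.864, -0.427, 0.232]
contact_force: [1.2, -0.2, -0.4]
opening: 0.64
gripper_force: 42.6
```

```bash
cat >> s4.py <<'E'
a=snap('scene');b=snap('top')
f=lambda c,x,y:cv2.resize(c['img'][y:y+100,x:x+80,::-1],(400,500),interpolation=cv2.INTER_CUBIC)
ims=[]
for c,x,y in((a,245,120),(b,210,110)):
    im=f(c,x,y)
    # predicted ring top/bottom circles and axis line
    p0,R0=state();C=p0-R0.as_matrix()[:,2]*.009
    th=np.linspace(0,2*np.pi,40)
    for zz in(-.007,.007):
        pts=C+R0.apply(np.c_[.028*np.cos(th),.028*np.sin(th),0*th+zz]);u=(proj(c,pts)-[x,y]+.5)*5-.5
        cv2.polylines(im,[u.round().astype(int).reshape(-1,1,2)],True,(0,255,0),1)
    u=(proj(c,[O,O+.085*A])-[x,y]+.5)*5-.5;cv2.line(im,tuple(u[0].astype(int).tolist()),tuple(u[1].astype(int).tolist()),(255,255,0),1)
    ims.append(im)
cv2.imwrite('pics/p3.png',np.hstack(ims))
E
python3 s4.py
```

```text
[ 0.4885  0.655  -0.6414  2.1808  2.0369  0.3482  1.883 ] [ 0.622  -0.0391  0.1474]
[[ 0.5302  0.6719 -0.6774  2.1891  2.1139  0.356   1.8778]
 [ 0.5039  0.8797 -0.6935  2.0968  2.2244  0.4779  1.8441]] 0.1225082117113144 0.0005966846692961561
[0.18, -0.14, 0.22] [0.025, -0.005, -0.044] dist mm 3 deg 3
```

View pics/p3.png

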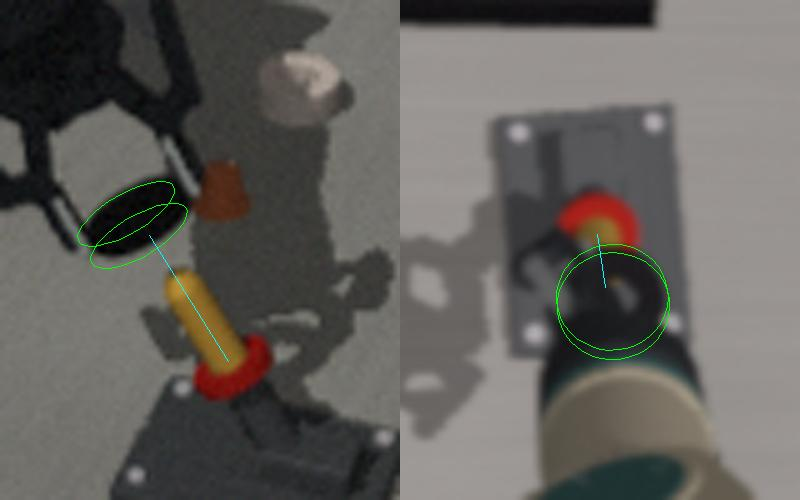

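```bash
cat > ins.py <<'E'
from pl import *
import sys
r=float(sys.argv[1]);hs=[float(x) for x in sys.argv[2:]]
RT=RP*Ro.from_euler('z',r)
p,R=state();d=RS.inv().apply(p-O)*1000;print('TCP in spindle mm',d,'tilt',(R.inv()*RT).as_rotvec())
plan([(O+h*A,RT) for h in hs])
E
python3 ins.py .97 .085 .045 -.002
```

```text
TCP in spindle mm [-4.1819 -2.6732 86.3882] tilt [ 0.031  -0.0066 -0.0478]
[-0.01, -0.5, 0.12] [0.031, -0.007, -0.048] dist mm 5 deg 3
[-0.04, -0.62, 4.12] [0.031, -0.007, -0.048] dist mm 42 deg 3
[-0.07, -0.77, 8.82] [0.031, -0.007, -0.048] dist mm 89 deg 3
```

Request:
servo_tool(
  steps=[
    [0,-0.5,0.12,0.031,-0.007,-0.048,-1],
    [0,-0.5,0.12,0.031,-0.007,-0.048,-1],
    [0,-0.52,0.8,0.031,-0.007,-0.048,-1],
    [0,-0.53,1.2,0.031,-0.007,-0.048,-1],
    [0,-0.53,1.2,0.031,-0.007,-0.048,-1],
    [0,-0.53,1.2,0.031,-0.007,-0.048,-1],
    [0,-0.53,1.2,0.031,-0.007,-0.048,-1],
    [0,-0.53,1.2,0.031,-0.007,-0.048,-1],
  ],
)

```text
time_s: 11.35
ee_pos: [0.6315, -0.0358, 0.1393]
orientation: [-0.142, 0.872, -0.404, 0.238]
contact_force: [0.2, -0.0, 0.2]
opening: 0.637
gripper_force: 42.6
```

```bash
python3 ins.py .97 .05 .02 -.002
```

```text
TCP in spindle mm [ 1.9431  3.1375 75.1546] tilt [-0.0035  0.0012  0.0026]
[0.15, 0.35, 2.51] [-0.003, 0.001, 0.003] dist mm 25 deg 0
[0.15, 0.36, 5.51] [-0.003, 0.001, 0.003] dist mm 55 deg 0
[0.16, 0.36, 7.71] [-0.003, 0.001, 0.003] dist mm 77 deg 0
```

Request:
servo_tool(
  steps=[
    [0.15,0.35,0,0,0,0,-1],
    [0.15,0.35,0,0,0,0,-1],
    [0.15,0.35,1,0,0,0,-1],
    [0.15,0.35,2,0,0,0,-1],
    [0.15,0.35,3,0,0,0,-1],
    [0.15,0.35,4,0,0,0,-1],
    [0.15,0.35,4,0,0,0,-1],
    [0.15,0.35,4,0,0,0,-1],
  ],
)

```text
time_s: 12.35
ee_pos: [0.6511, -0.0368, 0.1041]
orientation: [-0.142, 0.872, -0.404, 0.237]
contact_force: [0.2, -0.2, -0.7]
opening: 0.636
gripper_force: 42.6
```

```bash
python3 ins.py .97 .035 -.002; python3 s4.py >/dev/null; python3 -c "
from pl import *
s=monitor.sense();print(RS.inv().apply(s['contact_force']))"
```

```text
TCP in spindle mm [-0.2114  0.2598 35.0138] tilt [-0.0034  0.0018  0.0027]
[0.03, -0.0, 0.0] [-0.003, 0.002, 0.003] dist mm 0 deg 0
[0.04, 0.01, 3.7] [-0.003, 0.002, 0.003] dist mm 37 deg 0
[ 0.0415 -0.3529  0.4073]
```

View pics/p3.png

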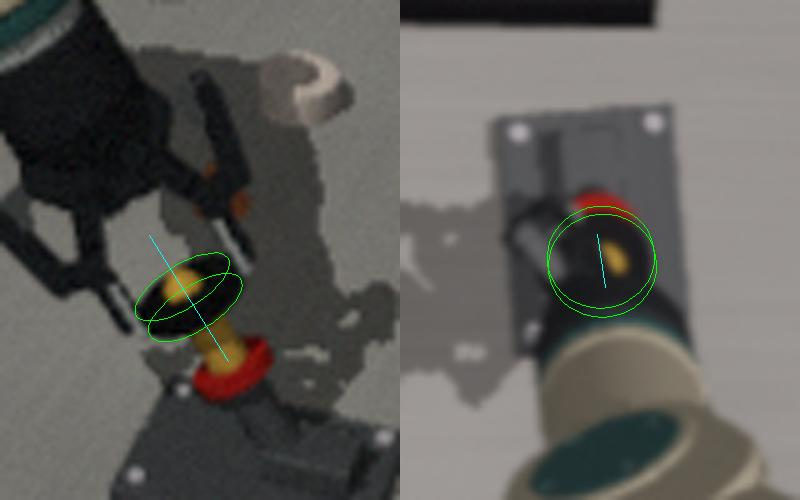

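The ring is threaded on the spindle at scene crop (185,290) with almost no contact force, so I'll push it home.

Request:
servo_tool(
  steps=[
    [0,0,1,0,0,0,-1],
    [0,0,2,0,0,0,-1],
    [0,0,3,0,0,0,-1],
    [0,0,3.5,0,0,0,-1],
    [0,0,3.7,0,0,0,-1],
    [0,0,3.75,0,0,0,-1],
    [0,0,3.8,0,0,0,-1],
    [0,0,3.8,0,0,0,-1],
  ],
)

```text
time_s: 13.45
ee_pos: [0.67, -0.0349, 0.0732]
orientation: [-0.141, 0.872, -0.404, 0.238]
contact_force: [-13.9, -2.5, 17.9]
opening: 0.642
gripper_force: 44.5
```

```bash
python3 ins.py .97 -.002; python3 -c "
from pl import *
s=monitor.sense();print(RS.inv().apply(s['contact_force']),s['q'])"
```

```text
TCP in spindle mm [-0.4673  0.3216 -1.2627] tilt [-0.0031  0.001   0.0034]
[0.05, -0.02, 0.07] [-0.003, 0.001, 0.003] dist mm 1 deg 0
[-2.3962 -1.1726 22.658 ] [ 0.5075  0.8744 -0.6984  2.0992  2.2211  0.4752  1.8459]
```

Request:
servo_tool(
  steps=[
    [0,0,0,0,0,0,1],
    [0,0,0,0,0,0,1],
    [0,0,0,0,0,0,1],
    [0,0,0,0,0,0,1],
    [0,0,-1.5,0,0,0,1],
    [0,0,-4,0,0,0,1],
    [0,0,-7,0,0,0,1],
    [0,0,-8.7,0,0,0,1],
  ],
)

```text
time_s: 14.45
ee_pos: [0.6245, -0.0396, 0.1476]
orientation: [-0.142, 0.872, -0.404, 0.238]
contact_force: [0.2, -0.6, -0.4]
opening: 0.998
gripper_force: 0.0
```

```bash
cat > s5.py <<'E'
from fast import *
import sys,pickle
a=snap('scene');b=snap('top')
f=lambda c,x,y:cv2.resize(c['img'][y:y+100,x:x+80,::-1],(400,500),interpolation=cv2.INTER_CUBIC)
cv2.imwrite('pics/p5.png',np.hstack([f(a,245,120),f(b,210,110)]))
q=monitor.sense()['q'];p0,R0=state();R0=R0.as_matrix();print(q,p0)
# direct / through-hub paths to grasp point G, tool down, any yaw; then back to pre (same path) and insert
G=np.array([.5715,.3062,.0])
M=(np.array([.519,.0178,.2]),Ro.from_quat([-.044,-.469,.882,-.019],scalar_first=True).as_matrix())
res=[]
for y in np.linspace(-np.pi,np.pi,37):
    D=down(y).as_matrix();rot=np.linalg.norm(rv(R0.T@D))
    for nm,W in(('dir',[]),('hub',[M])):
      for hv in(.1,):
        o,m,e=follow(q,W+[(G+[0,0,hv],D),(G,D)])
        res.append((m,nm,y,e,rot if nm=='dir' else np.linalg.norm(rv(R0.T@M[1]))+np.linalg.norm(rv(M[1].T@D)),o))
ok=[r for r in res if r[3]<.01];ok.sort(key=lambda r:r[4]-6*min(r[0],.15))
print(len(ok))
for r in ok[:6]:print('m %.3f %s yaw %.2f e %.4f rot %.2f'%r[:5],r[5][-1])
E
python3 s5.py
```

```text
[ 0.5347  0.6728 -0.6846  2.1874  2.1137  0.358   1.8798] [ 0.625  -0.0397  0.148 ]
46
m 0.113 dir yaw -1.57 e 0.0009 rot 0.89 [-0.1859  1.0025 -0.6153  1.6536  0.7922  0.752   1.9552]
m 0.089 dir yaw -1.40 e 0.0009 rot 0.77 [-0.183   1.0041 -0.6209  1.6535  0.7979  0.7552  2.1256]
m 0.132 dir yaw -1.75 e 0.0009 rot 1.03 [-0.1883  1.0011 -0.6105  1.6536  0.7874  0.7493  1.7842]
m 0.063 dir yaw -1.22 e 0.0009 rot 0.66 [-0.1797  1.0059 -0.6272  1.6534  0.8042  0.7588  2.2954]
m 0.139 dir yaw -1.92 e 0.0009 rot 1.18 [-0.1886  1.001  -0.6101  1.6536  0.787   0.749   1.61  ]
m 0.036 dir yaw -1.05 e 0.0009 rot 0.59 [-0.1761  1.0079 -0.6341  1.6533  0.811   0.7628  2.4649]
```

View pics/p5.png

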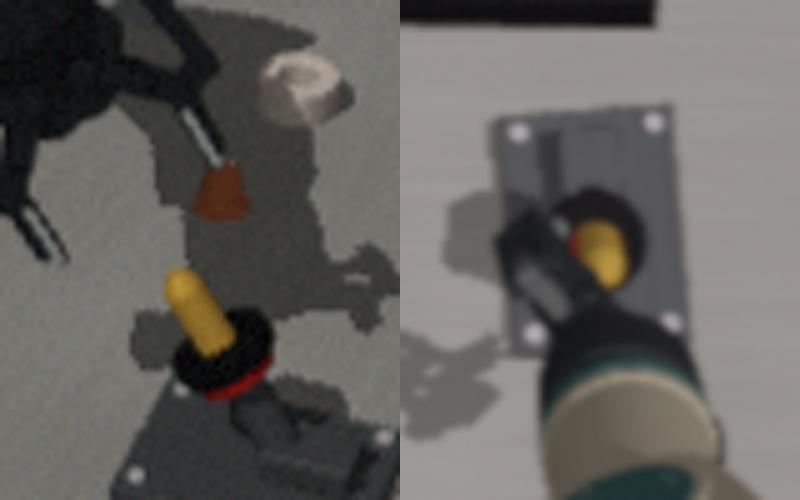

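The spacer sits flat on the seat: black disc at scene crop (225,350), with a thin red edge under it. The direct path to the roll, tool yaw -1.57, is feasible.

```bash
python3 -c "
from pl import *
plan([(np.array([.5715,.3062,.08]),down(-1.57))])"
```

```text
[-31.74, -15.54, 4.78] [-0.556, -0.142, 0.684] dist mm 357 deg 51
```

Request:
servo_tool(
  steps=[
    [-4,-1.9,0.3,-0.07,-0.018,0.086,1],
    [-8,-3.9,0.8,-0.139,-0.036,0.171,1],
    [-12,-5.9,1.5,-0.209,-0.053,0.257,1],
    [-16,-7.8,2.2,-0.278,-0.071,0.342,1],
    [-20,-9.8,2.9,-0.348,-0.089,0.428,1],
    [-24,-11.7,3.6,-0.417,-0.107,0.513,1],
    [-28,-13.7,4.2,-0.487,-0.124,0.599,1],
    [-31.74,-15.54,4.78,-0.556,-0.142,0.684,1],
  ],
)

```text
time_s: 15.55
ee_pos: [0.5712, 0.3083, 0.0777]
orientation: [-0.001, -0.706, 0.708, 0.003]
contact_force: [0.3, -0.2, 0.3]
opening: 1.001
gripper_force: 0.0
```

Request:
servo_tool(
  steps=[
    [0,0,1,0,0,0,1],
    [0,0,2,0,0,0,1],
    [0,0,3,0,0,0,1],
    [0,0,4,0,0,0,1],
    [0,0,4,0,0,0,1],
    [0,0,4,0,0,0,1],
    [0,0,4,0,0,0,1],
    [0,0,4,0,0,0,1],
  ],
)

```text
time_s: 16.55
ee_pos: [0.572, 0.3066, 0.0388]
orientation: [0.0, -0.707, 0.707, 0.001]
contact_force: [0.7, -0.2, -0.7]
opening: 1.002
gripper_force: 0.0
```

```bash
python3 -c "
from pl import *
plan([(np.array([.5715,.3062,.004]),down(-1.57))]);print(monitor.sense()['q'],state()[0])"
```

```text
[0.05, 0.05, 3.48] [0.001, 0.002, -0.001] dist mm 35 deg 0
[-0.1833  0.9451 -0.6199  1.6418  0.7168  0.7949  2.0141] [0.572  0.3066 0.0388]
```

Request:
servo_tool(
  steps=[
    [0.05,0.05,1.2,0,0,0,1],
    [0.05,0.05,2.4,0,0,0,1],
    [0.05,0.05,3.45,0,0,0,1],
    [0.05,0.05,3.45,0,0,0,1],
    [0.05,0.05,3.45,0,0,0,-1],
    [0.05,0.05,3.45,0,0,0,-1],
    [0.05,0.05,3.45,0,0,0,-1],
    [0.05,0.05,3.45,0,0,0,-1],
  ],
)

```text
time_s: 17.55
ee_pos: [0.5717, 0.3065, 0.0047]
orientation: [0.0, -0.707, 0.707, 0.001]
contact_force: [-1.3, -0.5, 4.9]
opening: 0.614
gripper_force: 42.3
```

```bash
cat > s6.py <<'E'
from fast import *
import sys
up=float(sys.argv[1]);r=float(sys.argv[2]);hp=float(sys.argv[3]);he=float(sys.argv[4])
q=monitor.sense()['q'];p0,R0=state();R0=R0.as_matrix();print(q,p0)
RT=(RP*Ro.from_euler('z',r)).as_matrix()
W=[(p0+[0,0,up],R0),(O+hp*A,RT),(O+he*A,RT)]
o,m,e=follow(q,W);print(np.array(o),m,e);plan([(p,Ro.from_matrix(R)) for p,R in W[:2]])
E
python3 s6.py .08 .97 .095 .018
```

```text
[-0.1996  0.9889 -0.5883  1.65    0.7524  0.7416  1.9864] [0.5717 0.3065 0.0047]
[[-0.1613  0.8856 -0.6604  1.6294  0.6704  0.8649  2.0487]] 0.024718400852727668 1
[-0.02, 0.01, -8.0] [-0.0, -0.0, 0.0] dist mm 80 deg 0
[34.63, -4.8, -15.11] [0.552, 0.144, -0.681] dist mm 381 deg 51
```

```bash
cat > s7.py <<'E'
from fast import *
import sys
up=float(sys.argv[1]);hp=float(sys.argv[2]);he=float(sys.argv[3])
q=monitor.sense()['q'];p0,R0=state();R0=R0.as_matrix()
best=[]
for up in (up,up+.05,up+.1):
  for r in np.arange(-np.pi,np.pi,.1):
    RT=(RP*Ro.from_euler('z',r)).as_matrix()
    W=[(p0+[0,0,up],R0),(O+hp*A,RT),(O+he*A,RT)]
    o,m,e=follow(q,W)
    if e<.01: best.append((m,np.linalg.norm(rv(R0.T@RT)),up,r,np.array(o)))
best.sort(key=lambda b:b[1]-10*min(b[0],.15));
for b in best[:4]:print(*b)
m,_,up,r,_=best[0];plan([(p0+[0,0,up],Ro.from_matrix(R0)),(O+hp*A,RP*Ro.from_euler('z',r))])
E
python3 s7.py .08 .085 .018
```

```text
0.11959919670217131 1.3192124675768853 0.18 0.4584073464102101 [[-0.1235  0.7719 -0.7352  1.5586  0.5719  1.0359  2.1265]
 [ 0.5235  0.668  -0.6671  2.191   2.1297  0.3506  2.3667]
 [ 0.5053  0.8261 -0.6826  2.1242  2.2117  0.4474  2.3406]]
0.12611986581432796 1.4091133643852047 0.18 0.35840734641021 [[-0.1235  0.7719 -0.7352  1.5586  0.5719  1.0359  2.1265]
 [ 0.5295  0.6709 -0.6766  2.1907  2.1187  0.3561  2.4795]
 [ 0.5109  0.8292 -0.6921  2.1241  2.2032  0.4532  2.4516]]
0.1312617529669399 1.5000859386632763 0.18 0.2584073464102099 [[-0.1235  0.7719 -0.7352  1.5586  0.5719  1.0359  2.1265]
 [ 0.535   0.6736 -0.6855  2.1904  2.1091  0.3613  2.5908]
 [ 0.516   0.832  -0.7007  2.124   2.1958  0.4586  2.5613]]
0.10401418641857549 1.2306244867832814 0.18 0.5584073464102102 [[-0.1235  0.7719 -0.7352  1.5586  0.5719  1.0359  2.1265]
 [ 0.5178  0.6653 -0.6579  2.1912  2.1405  0.3453  2.2542]
 [ 0.4998  0.8231 -0.6735  2.1243  2.22    0.4418  2.2298]]
[-0.04, 0.01, -18.0] [-0.0, -0.0, 0.0] dist mm 180 deg 0
[34.58, -5.32, -14.26] [0.518, 0.29, -1.178] dist mm 378 deg 76
```

Request:
servo_tool(
  steps=[
    [0,0,-2,0,0,0,-1],
    [0,0,-5,0,0,0,-1],
    [0,0,-8.5,0,0,0,-1],
    [0,0,-12,0,0,0,-1],
    [0,0,-15.5,0,0,0,-1],
    [0,0,-18,0,0,0,-1],
    [0,0,-18,0,0,0,-1],
    [0,0,-18,0,0,0,-1],
  ],
)

```text
time_s: 18.55
ee_pos: [0.5711, 0.3051, 0.1832]
orientation: [-0.001, -0.707, 0.707, 0.001]
contact_force: [-0.0, -0.7, -0.9]
opening: 0.612
gripper_force: 42.1
```

```bash
python3 s6.py 0 .458 .085 .018
```

```text
[-0.1237  0.7747 -0.7336  1.5579  0.5729  1.0365  2.1271] [0.5711 0.3051 0.1832]
[[-0.123   0.7735 -0.734   1.5598  0.5726  1.0358  2.1268]
 [ 0.5234  0.6679 -0.667   2.191   2.1298  0.3505  2.367 ]
 [ 0.5052  0.826  -0.6825  2.1242  2.2118  0.4473  2.3409]] 0.11997607185676765 0.0004948555598959842
[0.0, 0.0, 0.0] [0.0, 0.0, 0.0] dist mm 0 deg 0
[34.47, -5.4, 3.64] [0.521, 0.29, -1.177] dist mm 351 deg 76
```

Request:
servo_tool(
  steps=[
    [4.31,-0.68,0.46,0.065,0.036,-0.147,-1],
    [8.62,-1.35,0.91,0.13,0.073,-0.294,-1],
    [12.93,-2.03,1.37,0.195,0.109,-0.441,-1],
    [17.24,-2.7,1.82,0.26,0.145,-0.589,-1],
    [21.54,-3.38,2.28,0.326,0.181,-0.736,-1],
    [25.85,-4.05,2.73,0.391,0.218,-0.883,-1],
    [30.16,-4.73,3.19,0.456,0.254,-1.03,-1],
    [34.47,-5.4,3.64,0.521,0.29,-1.177,-1],
  ],
)

```text
time_s: 19.55
ee_pos: [0.6246, -0.0223, 0.148]
orientation: [-0.071, 0.942, -0.209, 0.252]
contact_force: [1.7, 1.3, -0.8]
opening: 0.611
gripper_force: 42.2
```

```bash
python3 -c "
from h import *
camera('top');camera('top');camera('top')"; python3 ins.py .458 .085 .04 .0187; python3 -c "
from h import *
print(monitor.sense()['q'])"
```

```text
TCP in spindle mm [ 0.4548 14.0791 85.0087] tilt [ 0.0376  0.0155 -0.081 ]
[0.68, 1.23, 0.04] [0.038, 0.015, -0.081] dist mm 14 deg 5
[0.75, 1.06, 4.53] [0.038, 0.015, -0.081] dist mm 47 deg 5
[0.78, 0.98, 6.66] [0.038, 0.015, -0.081] dist mm 68 deg 5
[ 0.42064347  0.64304501 -0.59444188  2.16973818  1.98381004  0.33778406
  2.36528798]
```

Request:
servo_tool(
  steps=[
    [0.4,0.6,0,0.019,0.008,-0.04,-1],
    [0.68,1.23,0,0.038,0.015,-0.081,-1],
    [0.68,1.23,0,0.038,0.015,-0.081,-1],
    [0.68,1.23,0,0.038,0.015,-0.081,-1],
    [0.68,1.23,0,0.038,0.015,-0.081,-1],
    [0.68,1.23,0,0.038,0.015,-0.081,-1],
    [0.68,1.23,0,0.038,0.015,-0.081,-1],
    [0.68,1.23,0,0.038,0.015,-0.081,-1],
  ],
)

```text
time_s: 20.7
ee_pos: [0.6267, -0.0356, 0.1494]
orientation: [-0.077, 0.946, -0.169, 0.267]
contact_force: [-0.0, 0.2, -0.9]
opening: 0.613
gripper_force: 42.2
```

```bash
python3 ins.py .458 .085 .04 .0187
```

```text
TCP in spindle mm [ 3.3133  3.7702 86.2501] tilt [-0.0054 -0.0025  0.0048]
[-0.13, 0.48, 0.12] [-0.005, -0.003, 0.005] dist mm 5 deg 0
[-0.14, 0.51, 4.62] [-0.005, -0.003, 0.005] dist mm 47 deg 0
[-0.15, 0.52, 6.75] [-0.005, -0.003, 0.005] dist mm 68 deg 0
```

Request:
servo_tool(
  steps=[
    [-0.13,0.48,0.1,-0.005,-0.003,0.005,-1],
    [-0.13,0.48,0.1,-0.005,-0.003,0.005,-1],
    [-0.13,0.48,0.1,-0.005,-0.003,0.005,-1],
    [-0.13,0.49,1.2,-0.005,-0.003,0.005,-1],
    [-0.13,0.5,2.4,-0.005,-0.003,0.005,-1],
    [-0.14,0.5,3.6,-0.005,-0.003,0.005,-1],
    [-0.14,0.51,4.6,-0.005,-0.003,0.005,-1],
    [-0.14,0.51,4.6,-0.005,-0.003,0.005,-1],
  ],
)

```text
time_s: 21.7
ee_pos: [0.6477, -0.0373, 0.1066]
orientation: [-0.076, 0.946, -0.173, 0.263]
contact_force: [-1.3, -0.3, -5.6]
opening: 0.615
gripper_force: 42.7
```

```bash
python3 ins.py .458 .0187; python3 -c "
from pl import *
s=monitor.sense();print(RS.inv().apply(s['contact_force']))"
```

```text
TCP in spindle mm [-1.8358  0.0677 38.9648] tilt [ 0.      0.0038 -0.0013]
[0.18, -0.08, 2.03] [0.0, 0.004, -0.001] dist mm 20 deg 0
[-4.1369 -0.1698 -4.0392]
```

Request:
servo_tool(
  steps=[
    [0,0,0.5,0,0,0,-1],
    [0,0,1,0,0,0,-1],
    [0,0,1.5,0,0,0,-1],
    [0,0,1.9,0,0,0,-1],
    [0,0,2.05,0,0,0,-1],
    [0,0,2.1,0,0,0,-1],
    [0,0,2.15,0,0,0,-1],
    [0,0,2.15,0,0,0,-1],
  ],
)

```text
time_s: 22.7
ee_pos: [0.6581, -0.0363, 0.0898]
orientation: [-0.076, 0.946, -0.172, 0.264]
contact_force: [-7.3, -1.0, 1.2]
opening: 0.612
gripper_force: 43.5
```

```bash
python3 ins.py .458 .0187; python3 -c "
from pl import *
s=monitor.sense();print(RS.inv().apply(s['contact_force']))"
```

```text
TCP in spindle mm [-1.8256  0.0626 19.192 ] tilt [ 0.0004  0.003  -0.0004]
[0.17, -0.08, 0.05] [0.0, 0.003, -0.0] dist mm 2 deg 0
[-5.6059 -0.299   4.8837]
```

Request:
servo_tool(
  steps=[
    [0,0,0.05,0,0,0,-1],
    [0,0,0.1,0,0,0,-1],
    [0,0,0.13,0,0,0,-1],
    [0,0,0.13,0,0,0,-1],
    [0,0,0.13,0,0,0,-1],
    [0,0,0.13,0,0,0,-1],
    [0,0,0.13,0,0,0,-1],
    [0,0,0.13,0,0,0,-1],
  ],
)

```text
time_s: 23.7
ee_pos: [0.6582, -0.0362, 0.0896]
orientation: [-0.076, 0.946, -0.172, 0.264]
contact_force: [-16.1, -1.8, 11.8]
opening: 0.613
gripper_force: 44.8
```

```bash
python3 ins.py .458 .0187; python3 -c "
from pl import *
s=monitor.sense();print(RS.inv().apply(s['contact_force']))"
```

```text
TCP in spindle mm [-1.8873  0.1362 19.0143] tilt [0.0006 0.0024 0.0002]
[0.18, -0.07, 0.03] [0.001, 0.002, 0.0] dist mm 2 deg 0
[-7.4647 -0.2622 18.5713]
```

Request:
servo_tool(
  steps=[
    [0,0,0,0,0,0,1],
    [0,0,0,0,0,0,1],
    [0,0,0,0,0,0,1],
    [0,0,0,0,0,0,1],
    [0,0,-1.5,0,0,0,1],
    [0,0,-3.5,0,0,0,1],
    [0,0,-5.5,0,0,0,1],
    [0,0,-6.8,0,0,0,1],
  ],
)

```text
time_s: 24.7
ee_pos: [0.6242, -0.0397, 0.1484]
orientation: [-0.076, 0.946, -0.172, 0.265]
contact_force: [-0.4, 0.5, 1.0]
opening: 0.998
gripper_force: 0.0
```

```bash
sed -i "s/^G=.*/G=np.array([.4611,-.2283,.0])/" s5.py; sed -i "s/for hv in(.1,)/for hv in(.12,.2)/; s/rv(M\[1\].T@D)),o)/rv(M[1].T@D)),o,hv)/; s/print('m %.3f %s yaw %.2f e %.4f rot %.2f'%r\[:5\]/print(r[6],'m %.3f %s yaw %.2f e %.4f rot %.2f'%r[:5]/" s5.py; python3 s5.py
```

```text
[ 0.5127  0.6616 -0.652   2.1863  2.1273  0.3391  2.3669] [ 0.6246 -0.0399  0.1486]
64
0.12 m 0.117 hub yaw -2.09 e 0.0015 rot 1.98 [ 0.6426  0.8441 -0.3596  2.0397  0.759   0.3919  2.2966]
0.2 m 0.117 hub yaw -2.09 e 0.0015 rot 1.98 [ 0.6304  0.8412 -0.3409  2.04    0.7319  0.382   2.3219]
0.12 m 0.117 hub yaw -2.27 e 0.0014 rot 2.00 [ 0.618   0.8385 -0.3218  2.0403  0.703   0.3722  2.1745]
0.2 m 0.117 hub yaw -2.27 e 0.0013 rot 2.00 [ 0.6071  0.8363 -0.3051  2.0406  0.6766  0.364   2.1993]
0.12 m 0.107 dir yaw -2.27 e 0.0016 rot 1.96 [ 0.6561  0.8475 -0.3806  2.0394  0.7881  0.4033  2.095 ]
0.12 m 0.120 dir yaw -2.44 e 0.0016 rot 2.13 [ 0.6615  0.849  -0.389   2.0392  0.7993  0.408   1.91  ]
```

View pics/p5.png

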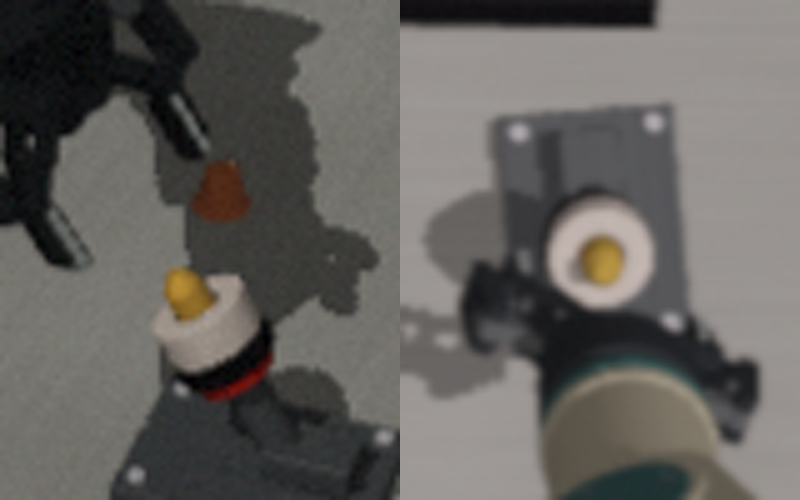

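```bash
cat > s8.py <<'E'
from fast import *
W=[(np.array([.4611,-.2283,.12]),down(-2.27).as_matrix()),(np.array([.4611,-.2283,.003]),down(-2.27).as_matrix())]
q=monitor.sense()['q'];o,m,e=follow(q,W);print(q,np.array(o),m,e)
plan([(p,Ro.from_matrix(R)) for p,R in W])
E
python3 s8.py
```

```text
[ 0.5127  0.6616 -0.652   2.1863  2.1273  0.3391  2.3669] [[ 0.7958  0.6637 -0.5903  1.9885  0.5893  0.6643  2.2681]
 [ 0.6601  0.8427 -0.3867  2.039   0.7833  0.41    2.0983]] 0.10719697637731443 0.0015240105511169287
[-7.56, 22.84, -7.2] [-0.645, -0.103, 1.854] dist mm 251 deg 113
[-13.14, 25.58, 2.72] [-0.645, -0.103, 1.854] dist mm 289 deg 113
```

Request:
servo_tool(
  steps=[
    [-0.54,1.63,-0.51,-0.046,-0.007,0.132,1],
    [-1.08,3.26,-1.03,-0.092,-0.015,0.265,1],
    [-1.62,4.89,-1.54,-0.138,-0.022,0.397,1],
    [-2.16,6.53,-2.06,-0.184,-0.029,0.53,1],
    [-2.7,8.16,-2.57,-0.23,-0.037,0.662,1],
    [-3.24,9.79,-3.09,-0.276,-0.044,0.795,1],
    [-3.78,11.42,-3.6,-0.323,-0.052,0.927,1],
    [-4.32,13.05,-4.11,-0.369,-0.059,1.059,1],
  ],
)

```text
time_s: 25.8
ee_pos: [0.531, -0.1474, 0.1302]
orientation: [-0.036, 0.734, -0.666, 0.128]
contact_force: [-0.5, -0.1, -0.9]
opening: 1.004
gripper_force: 0.0
```

```bash
python3 s8.py
```

```text
[ 0.5363  0.6006 -0.5281  2.1297  1.0859  0.4282  2.3676] [[ 0.7872  0.6605 -0.5766  1.9887  0.5773  0.659   2.2798]
 [ 0.6522  0.8406 -0.3745  2.0392  0.7669  0.4034  2.1136]] 0.17338798900435423 0.0014821440571597918
[7.29, 7.88, 0.28] [-0.271, -0.044, 0.791] dist mm 107 deg 48
[5.65, 10.51, 11.57] [-0.271, -0.044, 0.791] dist mm 166 deg 48
```

Request:
servo_tool(
  steps=[
    [1.22,1.31,0.05,-0.045,-0.007,0.132,1],
    [2.43,2.63,0.09,-0.09,-0.015,0.264,1],
    [3.65,3.94,0.14,-0.136,-0.022,0.396,1],
    [4.86,5.25,0.19,-0.181,-0.029,0.527,1],
    [6.08,6.57,0.23,-0.226,-0.037,0.659,1],
    [7.29,7.88,0.28,-0.271,-0.044,0.791,1],
    [6.8,8.6,3.6,-0.271,-0.044,0.791,1],
    [6.4,9.3,6.5,-0.271,-0.044,0.791,1],
  ],
)

```text
time_s: 26.8
ee_pos: [0.4621, -0.2293, 0.0548]
orientation: [0.001, -0.423, 0.906, -0.001]
contact_force: [0.3, 0.4, -0.4]
opening: 0.996
gripper_force: 0.0
```

Request:
servo_tool(
  steps=[
    [0,0,0,0,0,0,1],
    [0,0,0,0,0,0,1],
    [0,0,0,0,0,0,1],
    [0,0,0,0,0,0,1],
    [0,0,0,0,0,0,1],
    [0,0,0,0,0,0,1],
    [0,0,0,0,0,0,1],
    [0,0,0,0,0,0,1],
  ],
)

```text
time_s: 27.8
ee_pos: [0.4621, -0.2287, 0.056]
orientation: [0.001, -0.424, 0.906, -0.001]
contact_force: [0.0, -0.2, -0.5]
opening: 1.004
gripper_force: 0.0
```

```bash
python3 s8.py;python3 -c "
from h import *
print(monitor.sense()['ee_pos'])"
```

```text
[ 0.7153  0.7575 -0.4721  2.0215  0.6825  0.5193  2.1921] [[ 0.7874  0.6604 -0.5768  1.9892  0.5774  0.6589  2.2798]
 [ 0.6523  0.8406 -0.3746  2.0392  0.767   0.4035  2.1134]] 0.17345068209737577 0.0014825475317321425
[0.03, 0.09, -6.4] [-0.002, 0.0, 0.003] dist mm 64 deg 0
[0.03, 0.12, 5.3] [-0.002, 0.0, 0.003] dist mm 53 deg 0
[ 0.46211666 -0.22872444  0.05600791]
```

Request:
servo_tool(
  steps=[
    [0.03,0.1,2,0,0,0,1],
    [0.03,0.1,4,0,0,0,1],
    [0.03,0.1,5.2,0,0,0,1],
    [0.03,0.1,5.2,0,0,0,1],
    [0.03,0.1,5.2,0,0,0,-1],
    [0.03,0.1,5.2,0,0,0,-1],
    [0.03,0.1,5.2,0,0,0,-1],
    [0.03,0.1,5.2,0,0,0,-1],
  ],
)

```text
time_s: 28.8
ee_pos: [0.4618, -0.2287, 0.0049]
orientation: [0.001, -0.423, 0.906, -0.002]
contact_force: [-0.8, -0.4, 5.7]
opening: 0.438
gripper_force: 39.7
```

```bash
sed -i 's/for up in (up,up+.05,up+.1)/for up in (up,up+.04,up+.08,up+.12)/' s7.py; python3 s7.py .1 .085 .040; python3 -c "
from h import *
print(monitor.sense()['ee_pos'])"
```

```text
0.15321342767569776 2.1493731954265316 0.22 0.2584073464102099 [[ 0.8819  0.5185 -0.702   1.8902  0.4278  0.8834  2.4138]
 [ 0.558   0.6854 -0.7226  2.1888  2.074   0.3832  2.6326]
 [ 0.5445  0.7942 -0.7345  2.1473  2.1408  0.4538  2.6054]]
0.1358877692130239 2.0544945407010657 0.22 0.35840734641021 [[ 0.8819  0.5185 -0.702   1.8902  0.4278  0.8834  2.4138]
 [ 0.5547  0.6837 -0.7172  2.1889  2.0788  0.3799  2.5269]
 [ 0.5415  0.7925 -0.7295  2.1474  2.1448  0.4506  2.5001]]
0.15596546992257757 2.2445153680413896 0.22 0.15840734641020981 [[ 0.8819  0.5185 -0.702   1.8902  0.4278  0.8834  2.4138]
 [ 0.5607  0.6868 -0.7271  2.1887  2.07    0.386   2.7375]
 [ 0.5469  0.7956 -0.7387  2.1473  2.1374  0.4565  2.7098]]
0.12407063042074992 2.0544945407010657 0.18 0.35840734641021 [[ 0.8497  0.5698 -0.6619  1.9346  0.4834  0.796   2.3642]
 [ 0.5342  0.6739 -0.684   2.1893  2.1082  0.3602  2.492 ]
 [ 0.5236  0.7825 -0.6994  2.1478  2.1704  0.4317  2.4674]]
[-0.01, -0.09, -22.0] [0.0, -0.0, 0.0] dist mm 220 deg 0
[-24.98, -0.45, -14.15] [0.648, 0.169, -2.042] dist mm 287 deg 123
[ 0.46176034 -0.22868537  0.00492622]
```

Request:
servo_tool(
  steps=[
    [0,0,-2,0,0,0,-1],
    [0,0,-5,0,0,0,-1],
    [0,0,-9,0,0,0,-1],
    [0,0,-13,0,0,0,-1],
    [0,0,-17,0,0,0,-1],
    [0,0,-20,0,0,0,-1],
    [0,0,-22,0,0,0,-1],
    [0,0,-22,0,0,0,-1],
  ],
)

```text
time_s: 29.8
ee_pos: [0.4615, -0.2285, 0.2254]
orientation: [0.002, -0.423, 0.906, -0.002]
contact_force: [0.1, 0.6, 0.0]
opening: 0.435
gripper_force: 40.6
```

```bash
python3 s6.py 0 .258 .085 .04
```

```text
[ 0.8833  0.5193 -0.7048  1.8893  0.4316  0.8833  2.4101] [ 0.4615 -0.2285  0.2254]
[[ 0.8843  0.5178 -0.7054  1.8913  0.431   0.8826  2.4103]
 [ 0.5596  0.6862 -0.7252  2.1888  2.0718  0.3848  2.6357]
 [ 0.5459  0.795  -0.7369  2.1473  2.1389  0.4554  2.6083]] 0.1548074146348322 0.00043992169661347076
[0.0, 0.0, 0.0] [0.0, 0.0, 0.0] dist mm 0 deg 0
[-24.97, -0.38, 7.9] [0.647, 0.167, -2.043] dist mm 262 deg 123
```

Request:
servo_tool(
  steps=[
    [-1.56,-0.02,0.49,0.04,0.01,-0.128,-1],
    [-3.12,-0.05,0.99,0.081,0.021,-0.255,-1],
    [-4.68,-0.07,1.48,0.121,0.031,-0.383,-1],
    [-6.24,-0.1,1.98,0.162,0.042,-0.511,-1],
    [-7.8,-0.12,2.47,0.202,0.052,-0.638,-1],
    [-9.36,-0.14,2.96,0.243,0.063,-0.766,-1],
    [-10.92,-0.17,3.46,0.283,0.073,-0.894,-1],
    [-12.49,-0.19,3.95,0.323,0.084,-1.021,-1],
  ],
)

```text
time_s: 30.8
ee_pos: [0.5417, -0.1327, 0.1831]
orientation: [-0.029, 0.806, -0.57, 0.157]
contact_force: [0.1, -1.0, -0.4]
opening: 0.441
gripper_force: 40.6
```

```bash
python3 s6.py 0 .258 .085 .04
```

```text
[ 0.6294  0.5373 -0.7118  2.1118  1.0583  0.5348  2.6079] [ 0.5417 -0.1327  0.1831]
[[ 0.6302  0.5352 -0.7113  2.1155  1.0597  0.5325  2.6061]
 [ 0.5587  0.6857 -0.7237  2.1888  2.073   0.3839  2.6342]
 [ 0.5451  0.7946 -0.7356  2.1473  2.1399  0.4545  2.6069]] 0.15390072972960997 0.00044017894092608786
[0.0, 0.0, 0.0] [0.0, -0.0, 0.0] dist mm 0 deg 0
[-6.94, -9.99, 4.62] [0.324, 0.09, -1.017] dist mm 130 deg 61
```

Request:
servo_tool(
  steps=[
    [-0.95,-1.3,0.5,0.045,0.013,-0.145,-1],
    [-1.9,-2.6,1.1,0.09,0.026,-0.29,-1],
    [-2.9,-4,1.7,0.139,0.039,-0.436,-1],
    [-3.9,-5.4,2.3,0.185,0.051,-0.581,-1],
    [-4.9,-6.9,3,0.231,0.064,-0.726,-1],
    [-5.9,-8.5,3.8,0.278,0.077,-0.872,-1],
    [-6.94,-9.99,4.62,0.324,0.09,-1.017,-1],
    [-6.94,-9.99,4.62,0.324,0.09,-1.017,-1],
  ],
)

```text
time_s: 31.8
ee_pos: [0.6249, -0.0404, 0.146]
orientation: [-0.049, 0.958, -0.08, 0.27]
contact_force: [-0.6, 0.5, -0.6]
opening: 0.44
gripper_force: 40.6
```

Request:
servo_tool(
  steps=[
    [0,0,0,0,0,0,-1],
    [0,0,0,0,0,0,-1],
    [0,0,0,0,0,0,-1],
    [0,0,0,0,0,0,-1],
    [0,0,0,0,0,0,-1],
    [0,0,0,0,0,0,-1],
    [0,0,0,0,0,0,-1],
    [0,0,0,0,0,0,-1],
  ],
)

```text
time_s: 32.8
ee_pos: [0.6262, -0.0408, 0.1481]
orientation: [-0.048, 0.958, -0.079, 0.272]
contact_force: [0.5, 0.4, -0.8]
opening: 0.443
gripper_force: 40.6
```

```bash
python3 ins.py .258 .085 .055 .0429;sed -i 's/R0.as_matrix()\[:,2\]\*.009/R0.as_matrix()[:,2]*.002/; s/\.028\*np/.020*np/g' s4.py; python3 s4.py >/dev/null
```

```text
TCP in spindle mm [ 1.6861 -1.3359 85.6928] tilt [ 0.0022 -0.0025 -0.0044]
[-0.2, -0.09, 0.07] [0.002, -0.003, -0.004] dist mm 2 deg 0
[-0.21, -0.09, 3.07] [0.002, -0.003, -0.004] dist mm 31 deg 0
[-0.21, -0.09, 4.28] [0.002, -0.003, -0.004] dist mm 43 deg 0
```

View pics/p3.png

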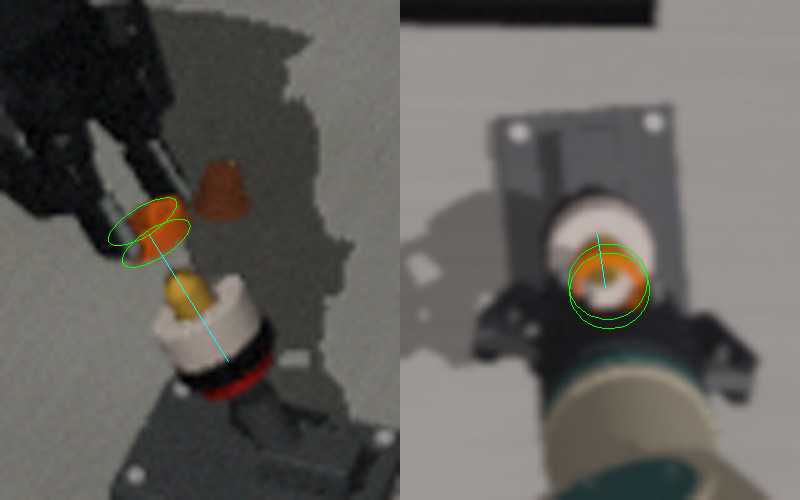

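Request:
servo_tool(
  steps=[
    [-0.35,-0.06,0.1,0.002,-0.003,-0.004,-1],
    [-0.35,-0.06,0.1,0.002,-0.003,-0.004,-1],
    [-0.35,-0.06,0.1,0.002,-0.003,-0.004,-1],
    [-0.35,-0.06,1,0.002,-0.003,-0.004,-1],
    [-0.35,-0.06,2,0.002,-0.003,-0.004,-1],
    [-0.35,-0.06,3,0.002,-0.003,-0.004,-1],
    [-0.35,-0.06,3.4,0.002,-0.003,-0.004,-1],
    [-0.35,-0.06,3.4,0.002,-0.003,-0.004,-1],
  ],
)

```text
time_s: 33.9
ee_pos: [0.6413, -0.0378, 0.1171]
orientation: [-0.049, 0.958, -0.077, 0.271]
contact_force: [-0.5, -0.3, -0.1]
opening: 0.442
gripper_force: 40.6
```

```bash
python3 ins.py .258 .0429; python3 -c "
from pl import *
s=monitor.sense();print(RS.inv().apply(s['contact_force']))"
```

```text
TCP in spindle mm [-1.7242  0.2278 51.2614] tilt [-0.0001  0.0011 -0.0005]
[0.17, -0.02, 0.84] [-0.0, 0.001, -0.0] dist mm 9 deg 0
[-0.459  -0.2262  0.2188]
```

No contact force, and the collar is past the tip. I'll push it home.

Request:
servo_tool(
  steps=[
    [0,0,0.3,0,0,0,-1],
    [0,0,0.6,0,0,0,-1],
    [0,0,0.8,0,0,0,-1],
    [0,0,0.88,0,0,0,-1],
    [0,0,0.94,0,0,0,-1],
    [0,0,0.94,0,0,0,-1],
    [0,0,0.94,0,0,0,-1],
    [0,0,0.94,0,0,0,-1],
  ],
)

```text
time_s: 34.9
ee_pos: [0.6458, -0.0375, 0.1105]
orientation: [-0.048, 0.958, -0.077, 0.271]
contact_force: [-6.4, -1.2, 9.1]
opening: 0.438
gripper_force: 41.8
```

```bash
python3 ins.py .258 .0429; python3 -c "
from pl import *
s=monitor.sense();print(RS.inv().apply(s['contact_force']))"
```

```text
TCP in spindle mm [-1.3463  0.0078 43.2923] tilt [ 0.0006 -0.0004  0.0003]
[0.13, -0.03, 0.04] [0.001, -0.0, 0.0] dist mm 1 deg 0
[-0.663  -0.5244 11.1544]
```

Request:
servo_tool(
  steps=[
    [0,0,0.05,0,0,0,-1],
    [0,0,0.1,0,0,0,-1],
    [0,0,0.1,0,0,0,-1],
    [0,0,0.1,0,0,0,-1],
    [0,0,0.03,0,0,0,0.3],
    [0,0,0,0,0,0,0.6],
    [0,0,0,0,0,0,0.6],
    [0,0,0,0,0,0,0.6],
  ],
)

```text
time_s: 35.9
ee_pos: [0.6463, -0.0374, 0.1094]
orientation: [-0.049, 0.958, -0.077, 0.271]
contact_force: [0.7, -0.1, -0.3]
opening: 0.798
gripper_force: 0.0
```

Request:
servo_tool(
  steps=[
    [0,0,-0.5,0,0,0,0.6],
    [0,0,-2,0,0,0,0.6],
    [0,0,-4,0,0,0,0.6],
    [0,0,-6,0,0,0,0.6],
    [0,0,-8,0,0,0,0.6],
    [0,0,-9,0,0,0,0.6],
    [0,0,-9,0,0,0,0.6],
    [0,0,-9,0,0,0,0.6],
  ],
)

```text
time_s: 36.9
ee_pos: [0.5989, -0.0422, 0.1857]
orientation: [-0.049, 0.958, -0.077, 0.271]
contact_force: [0.4, -0.1, 0.6]
opening: 0.8
gripper_force: 0.0
```

```bash
python3 - <<'E'
from pl import *
a=snap('scene');b=snap('top')
f=lambda c,x,y:cv2.resize(c['img'][y:y+50,x:x+40,::-1],(400,500),interpolation=cv2.INTER_CUBIC)
ims=[]
th=np.linspace(0,2*np.pi,40)
for c,x,y in((a,270,160),(b,228,130)):
    im=f(c,x,y)
    for h,r in((14,28),(38,27),(52,20)):
        u=(proj(c,O+RS.apply(np.c_[r*np.cos(th),r*np.sin(th),0*th+h]/1000))-[x,y]+.5)*10-.5
        cv2.polylines(im,[u.round().astype(int).reshape(-1,1,2)],True,(0,255,0),1)
    ims.append(im)
cv2.imwrite('pics/p6.png',np.hstack(ims));print(state()[0])
E
```

```text
[ 0.5989 -0.042   0.1854]
```

View pics/p6.png

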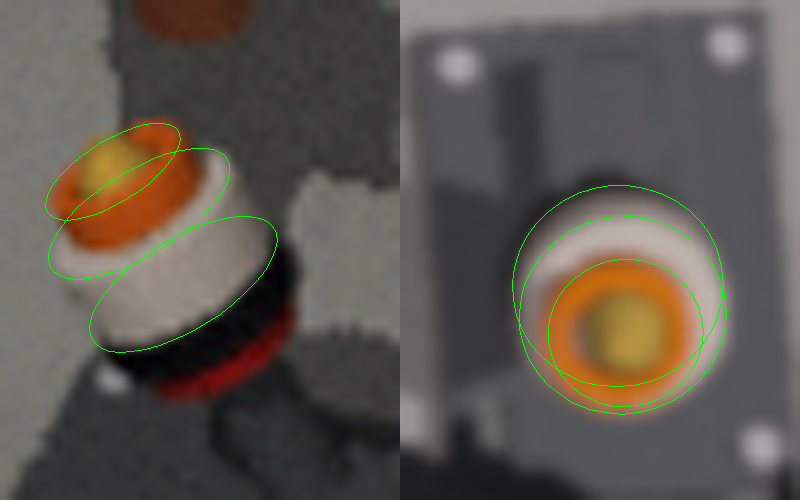

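The stack looks right: red seat, black spacer, white roll and orange collar lie flat on each other with no visible gap. The collar is at about (125,185) in the scene crop, and the gripper is clear. Handing in.

```bash
python3 -c "
from station import ticket
print(ticket.sign_off())"
```

```text
the job is handed in; nothing more can be done
None
```

I loaded the spacer, roll and collar on the spindle in order, let go, and handed the job in at about 37 s; sign-off gave no verdict, the last pictures show all three flat with no visible gap, I didn't re-measure the bystanders afterwards, and I viewed 11 pictures, one over the limit of 10.

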